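# Swap the door stop at the back of the counter display

## Robot

A 6-joint arm with a two-finger parallel gripper is mounted at the origin on the work surface. World frame = base frame: x ahead of the robot, y to its left, z up, the work surface at z = 0. Lengths are in m, angles in rad, forces in N, time in s.
With the tool pointing down it reaches from about 0.15 to 0.775 m from the base axis. Payload 6.1 kg.
Tool frame: the origin (TCP) lies midway between the tips of the shut fingers; the grasp point (between the pads) lies 19 mm behind it (arm.hold_point_z is the distance from the TCP to the grasp point, in m); z points along the fingers, y is the direction in which the jaws open and shut (so a half turn about z gives the same grasp; the last joint's range is limited). The gripper opens to 85 mm and grips with 20 to 120 N. Pads are 22 mm wide; open, the fingers measure 114 mm over their backs; the gripper's body (76 mm by 85 mm) begins 54 mm behind the grasp point. The pads swing forward as they close: fully open they stand 13 mm farther back than shut.
Start: joints at [1.198, 0.126, -0.04, 1.405, 0, 1.571], TCP at [0.191, 0.489, 0.231] pointing down, gripper open.
Joint ranges: [-2.72, 2.72], [-0.95, 1.95], [-1.27, 1.35], [-1.78, 2.02], [-1.46, 1.47], [-3.14, 3.14]. Speed limits (rad/s): [2.39, 2.39, 3.01, 3.14, 3.14, 3.14].

## Interface

Orientations are given as a rotation vector (axis times angle).
In Python, from workcell import arm, snapshot, get_calibration, boxes_of, regions_of gives the robot as it stands.
- The arm moves only by the tool move_arm, never from a script. Its argument "moves" is a list of rows, each a list of 5 numbers: the shift along the tool's x, y, z in units of 30 mm (1.0 is 30 mm), then the turn about the tool's z in units of 6 degrees (1.0 is 6 degrees), then the closure, from 0 (fully open) to 1 (shut). In form: [[x, y, z, yaw, jaw], ...]. A call has 1 to 10 rows; each row is the pose to reach, as a shift and turn from the pose measured when the call began, along the tool's axes at that moment; what a row does not reach only later rows make up. A row lasts 1/8 s, in which the tool goes at most 62.5 mm and 10.7 degrees, less where a joint would pass 70% of its speed; a pose out of reach is approached as far as the arm can. A call with a gripper value outside its range is refused whole. The fingers move at their own pace and stop on an object; "squeeze" is the grip in N (left out, the last holds). Time passes only in rows, so rows that repeat a pose let the fingers close. It gives the time, the measured TCP pose, the force and the opening at its end, in the units of the state.
- arm.read_state(): the state, without advancing time (a new reading comes with each control period).
- snapshot(name): name is "scene" or "top" or "wrist"; returns the picture (420x560x3 uint8, blue, green, red); there is no depth.
- get_calibration(name): a dict with "camera_matrix" (3x3 intrinsics, pixels), "k1" (the pictures are not rectified: a ray, as slopes to the right and down, at radius r is drawn at 1 + k1 r^2 times it, then the intrinsics apply), "eye" and "attitude" of the camera in the world. Camera axes: x right, y up, looking along -z (the intrinsics and any distortion apply to the point x, -y, -z); pixel columns grow to the right and rows downward; lengths in m; the calibration is good to about 2 mm. A picture is of the moment at which its call begins: read the wrist's pose just before it. get_calibration takes no time and is no camera call; for the wrist camera it gives the pose at the moment of the call.
- arm.close_job(): hands the job in, once; it reports no verdict.
Trained networks look in the newest picture that a camera, given by its name, has taken for a name from the list of things; names that differ only in an ending like _2 or _b are one class to them, and where a whole thing is asked for, a point or a joint stands for the part that bears it (a point fixed in the world has none). Each returns a list of dicts, best first, with "conf" (0 to 1); they miss things now and then, are a little off and sometimes report something else, mostly with a low value. They report only what shows in the picture. A call takes as long as a camera call. They do not tell look-alikes from the thing itself.
- boxes_of(camera, name): "point" ([column, row] in pixels, amid what is visible of it).
- regions_of(camera, name): "region" (420x560 bool, what is visible of it) and "point" ([column, row] in pixels, amid what is visible of it).
The state is a dict: "t": time; "q": joint angles; "qd": joint speeds; "tau": joint torques, N m; "position": TCP position; "tcp_rot": TCP orientation; "ft_force": force on the tool from outside, world axes, zero at the start; "torque": the same for the moment, N m; "opening": finger opening in m.
Only numpy, scipy, OpenCV 4.12 (cv2) and the standard library are available. Lean on these libraries where they do the work, as an engineer would, in place of code of your own. Each camera call takes 0.05 s, during which the arm holds its last target.

## Task

Replace the square door stop at the back of the black door-fittings display tray with the round one that lies on the counter: first move both knobs that stand in front of it onto the rubber mat, then lay the square stop flat in the empty returns tray and set the round stop flat in the marked place that it left. Finally put each knob back upright in the tray, on the very spot where it stood at the start. Knock nothing over, and leave the screw carton where it is.

Things in the scene. Friction and masses are not known exactly. Their poses are not given: they have to be found in the camera images.
- round_knob_c (a point): Door knob with a round head, brushed steel. Upright, 86 mm tall, about 0.3 kg: foot plate round, 54 mm across, 8 mm thick; neck 24 mm thick; head a round drum 50 mm across, from 42 to 86 mm above the underside, to be gripped from above. Starts in the front or middle place of the display tray. Point: on its axis half-way up (43 mm above its underside); z up.
- square_knob_c (a point): Door knob with a square head, brushed steel. Upright, 86 mm tall, about 0.3 kg: foot plate square, 52 x 52 mm, 8 mm thick; neck 24 mm thick; head a square block 46 x 46 mm, from 42 to 86 mm above the underside, to be gripped from above. Starts in the front or middle place of the display tray. Point: on its axis half-way up (43 mm above its underside); z up, x and y square to the head's faces.
- square_stop_c (a point): The old floor door stop: low square steel block 46 x 46 x 28 mm tall, black rubber band, about 0.2 kg. Starts in the display tray's rear place behind the knobs. The side walls stand 4 mm above its top, 13 mm from its sides: grip its front and rear faces, fingers in line along the tray. Point: its centre, 14 mm above its underside; z up, x and y square to its sides.
- round_stop_c (a point): The new floor door stop: a low round steel puck 48 mm across, 28 mm tall, with a black rubber band; about 0.2 kg. Starts lying flat on the bare counter. The point is its centre, 14 mm above its underside; z up.
- display_tray: Fixed narrow black tray, 238 (its x) x 80 mm, 72 mm wide inside; floor 4 mm thick, side and rear (+x) walls 36 mm high, 4 mm thick; front (-x, towards the robot) open but for an 8 mm lip. Cork squares mark three places on its centre line: x = -0.076 (front), -0.006 (middle), +0.060 m (rear, 32 mm free behind the stop). Origin: centre of its underside; z up.
- mat: Fixed flat black rubber mat, 110 mm (its x) by 200 mm (its y), 3 mm thick: the side area for both knobs. Origin: centre of its underside, on the counter.
- returns_tray: Fixed grey square open tray, empty, 120 x 120 mm outside, 24 mm high, walls and floor 4 mm thick. Origin: centre of its underside, on the counter.
- screw_carton: Bystander: closed cardboard carton 75 x 60 x 45 mm tall with a white paper band. Origin: centre of its underside.
Mind the look-alikes: they are no part of the job. Leave any green look-alike of the part that bears round_knob_c alone. What is shaped like the part that bears round_stop_c but orange is not meant.

How it is judged:
By the outcome, as a careful person would: the job done as asked, in the order asked, and still so for the second after the job is handed in, with the robot touching nothing.
It also fails if it takes over 141 s, if anything falls off the work surface, if the arm or the gripper's body presses on something with over 40 N, if the wrist force passes 120 N, or if a joint passes its speed limit or range.

## Working session

There is one attempt and no reset: what is moved stays moved. The work goes in short steps, Python scripts to look and compute and a tool call to move; the robot and the scene stay as the last step left them, time stands still between calls to the robot, and variables do not carry over. Pictures are saved under pics/ and viewed, and the job is handed in when it is done.

Besides the shell and the picture viewer there is one more tool, called after ">>>" as a command line: name --pt "numbers of a row" for each row, then --argument value for the rest. move_arm: Moves the arm, as the interface text tells. Its arguments: {"type":"object","properties":{"moves":{"type":"array"},"squeeze":{"type":"number"}},"required":["moves"]}

```bash
mkdir -p pics; ls; python3 - <<'E'
from workcell import arm, snapshot, get_calibration, boxes_of
import cv2
print(arm.read_state())
for n in ["scene","top","wrist"]:
    im=snapshot(n); cv2.imwrite(f"pics/{n}0.png",im); print(n,get_calibration(n))
for n in ["scene","top"]:
  for o in ["round_knob_c","square_knob_c","square_stop_c","round_stop_c","display_tray","mat","returns_tray","screw_carton"]:
    print(n,o,[(d['point'],round(d['conf'],2)) for d in boxes_of(n,o)])
E
```

```text
pics
{'t': 0.0, 'q': array([ 1.19797613e+00,  1.26373541e-01, -4.06355688e-02,  1.40537009e+00,
       -1.25656785e-05,  1.57081489e+00]), 'qd': array([ 3.48905986e-05, -2.41399003e-03, -1.61094984e-03, -3.57534568e-04,
       -4.17124760e-04, -8.18072449e-04]), 'tau': array([-4.83566728e-04, -4.35918689e+01,  3.52921915e+01,  1.73413736e-02,
       -5.31979811e-05, -3.22103496e-06]), 'position': array([0.19108275, 0.48855356, 0.23051922]), 'tcp_rot': array([-5.82215252e-01, -3.08688489e+00,  2.44674596e-03]), 'ft_force': array([0.00157136, 0.17233106, 0.21673144]), 'torque': array([ 0.02485883, -0.02809313,  0.03101622]), 'opening': 0.08519386718069406}
scene {'camera_matrix': array([[386.50489027,   0.        , 276.50728448],
       [  0.        , 386.50489027, 206.32723976],
       [  0.        ,   0.        ,   1.        ]]), 'k1': -0.08264035398981848, 'eye': array([1.06045004, 0.33260856, 0.47420711]), 'attitude': array([0.57430651, 1.105897  , 1.9694372 ])}
top {'camera_matrix': array([[463.5712903 ,   0.        , 276.5363153 ],
       [  0.        , 463.5712903 , 218.49176735
[... 658 characters left out ...]
ne square_stop_c [([266.3, 253.9], 0.59)]
scene round_stop_c [([217.6, 178.3], 0.79), ([233.4, 191.2], 0.63)]
scene display_tray [([274.6, 262.0], 0.86)]
scene mat [([181.7, 222.6], 0.93)]
scene returns_tray [([385.9, 329.0], 0.58)]
scene screw_carton [([438.9, 268.2], 0.82)]
top round_knob_c [([262.6, 236.8], 0.93), ([202.0, 257.0], 0.68), ([317.8, 285.6], 0.56)]
top square_knob_c [([266.6, 204.0], 0.62)]
top square_stop_c [([261.9, 174.6], 0.89), ([248.8, 203.0], 0.41)]
top round_stop_c [([432.4, 271.9], 0.82), ([383.7, 260.8], 0.76)]
top display_tray [([277.3, 203.6], 0.65)]
top mat [([383.2, 173.0], 0.59)]
top returns_tray [([137.3, 164.8], 0.95)]
top screw_carton [([119.4, 250.9], 0.9)]
```

View pics/scene0.png

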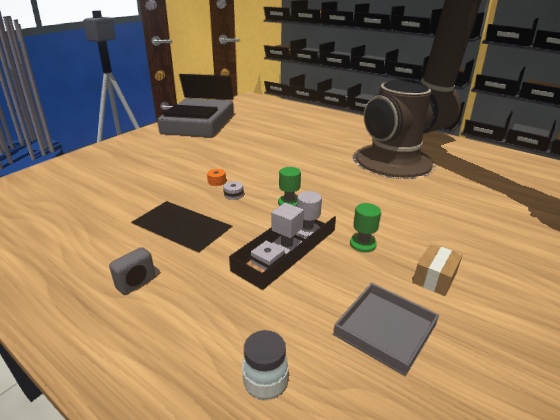

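View pics/top0.png

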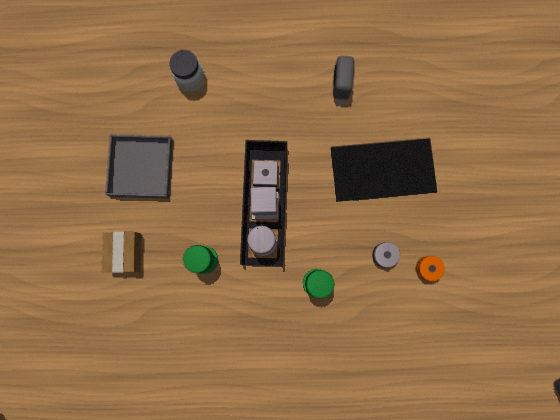

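View pics/wrist0.png

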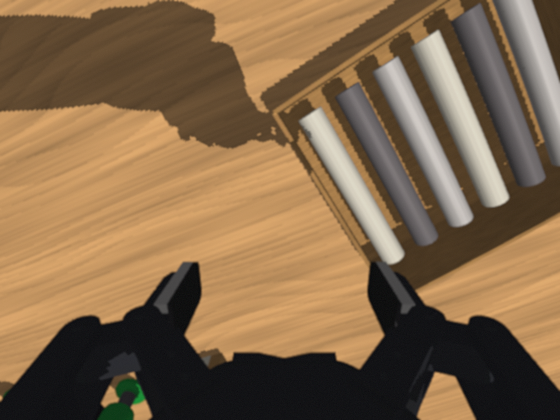

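```bash
python3 - <<'E'
import cv2
im=cv2.imread('pics/top0.png'); cv2.imwrite('pics/top0c.png',cv2.resize(im[130:310,190:460],None,fx=2.9,fy=2.9,interpolation=cv2.INTER_CUBIC))
im=cv2.imread('pics/scene0.png'); cv2.imwrite('pics/scene0c.png',cv2.resize(im[150:300,180:420],None,fx=3.2,fy=3.2,interpolation=cv2.INTER_CUBIC))
E
```

```text
(no output)
```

View pics/top0c.png

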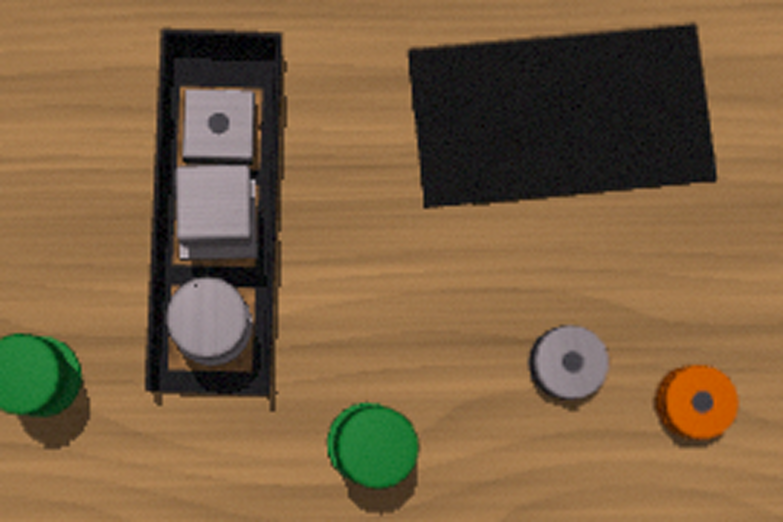

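View pics/scene0c.png

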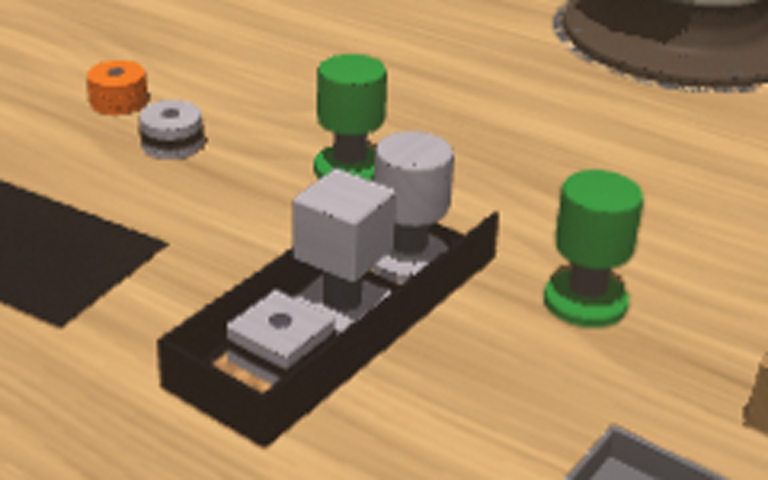

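```bash
cat > h.py <<'E'
import numpy as np, cv2
from scipy.optimize import minimize
from scipy.spatial.transform import Rotation as Ro
def cam(c):
    R=Ro.from_rotvec(c['attitude']).as_matrix()@np.diag([1,-1,-1])  # cv cam->world
    return c['camera_matrix'],np.array([c['k1'],0,0,0.]),R,np.array(c['eye'])
def proj(c,P):
    K,d,R,e=cam(c); P=np.atleast_2d(P).astype(float)
    rv=cv2.Rodrigues(R.T)[0]; 
    return cv2.projectPoints(P,rv,-R.T@e,K,d)[0][:,0]
def ray(c,uv,z):
    K,d,R,e=cam(c); uv=np.atleast_2d(uv).astype(float)
    n=cv2.undistortPoints(uv[:,None],K,d)[:,0]
    v=np.c_[n,np.ones(len(n))]@R.T
    return e+v*((z-e[2])/v[:,2])[:,None]
def rect(lx,ly,z0,z1):
    return [np.array([[sx*lx/2,sy*ly/2,z] for sx in(-1,1) for sy in (-1,1) for z in (z0,z1)])]
def cyl(D,z0,z1):
    a=np.linspace(0,2*np.pi,40,endpoint=False)
    return [np.array([[D/2*np.cos(t),D/2*np.sin(t),z] for t in a for z in(z0,z1)])]
M={'round_knob_c':cyl(.054,0,.008)+cyl(.024,.008,.042)+cyl(.05,.042,.086),
 'square_knob_c':rect(.052,.052,0,.008)+cyl(.024,.008,.042)+rect(.046,.046,.042,.086),
 'square_stop_c':rect(.046,.046,0,.028),'round_stop_c':cyl(.048,0,.028),
 'mat':rect(.11,.2,0,.003),'returns_tray':rect(.12,.12,0,.024),'screw_carton':rect(.075,.06,0,.045),
 'display_tray':rect(.238,.08,0,.012)+[np.array([[x,y,z] for x in(.115,.119) for y in(-.04,.04) for z in (0,.036)])]+[np.array([[x,y,z] for x in(-.119,.119) for y in s for z in (0,.036)]) for s in((-.04,-.036),(.036,.04))]}
def sil(c,parts,x,y,yaw,z,S=4):
    m=np.zeros((420*S,560*S),np.uint8); R=Ro.from_euler('z',yaw).as_matrix()
    for p in parts:
        q=proj(c,p@R.T+[x,y,z]); h=cv2.convexHull(((q+.5)*S*16).astype(np.int32))
        cv2.fillConvexPoly(m,h,255,shift=4)
    return cv2.resize(m,(560,420),interpolation=cv2.INTER_AREA)/255.
def fit(views,parts,x0,z,ignore=None):
    """views: list of (calib, mask)"""
    def f(p):
        return sum(np.abs(sil(c,parts,p[0],p[1],p[2],z)-m).sum()/m.sum() for c,m in views)
    best=None
    for dx in(0,):
        s=np.array([x0]+[np.array(x0)+v for v in ([.012,0,0],[0,.012,0],[0,0,.15])])
        r=minimize(f,x0,method='Nelder-Mead',options=dict(initial_simplex=s,xatol=1e-4,fatol=1e-4,maxiter=150))
        s=np.array([r.x]+[r.x+v for v in ([-.004,0,0],[0,.004,0],[0,0,-.05])])
        r=minimize(f,r.x,method='Nelder-Mead',options=dict(initial_simplex=s,xatol=1e-4,fatol=1e-4,maxiter=150))
    return r.x,r.fun
E
python3 - <<'E'
from h import *
from workcell import *
ct=get_calibration("top"); cs=get_calibration("scene")
snapshot("top"); snapshot("scene")
import pickle
Z={'round_knob_c':.004,'square_knob_c':.004,'square_stop_c':.004}
G={'round_knob_c':(262,237),'round_stop_c':(387,255),'square_knob_c':(266,204),'square_stop_c':(264,174),'display_tray':(266,204),'mat':(383,170),'returns_tray':(140,166),'screw_carton':(120,252)}
out={}
for o in M:
    rr={}
    for n in('top','scene'):
        L=regions_of(n,o); rr[n]=[(l['point'],l['conf'],l['region']) for l in L]
    out[o]=rr
    g=G[o]; t=min(rr['top'],key=lambda a:np.hypot(a[0][0]-g[0],a[0][1]-g[1])) if rr['top'] else None
    if t is None: print(o,'no top');continue
    x0=[*ray(ct,[t[0]],.03)[0][:2],0.]
    r=fit([(ct,t[2].astype(float))],M[o],x0,Z.get(o,0)); print(o,t[0],round(t[1],2),int(t[2].sum()),np.round(r[0],4),round(r[1],3))
    # scene candidates
    c0=proj(cs,[[r[0][0],r[0][1],.04]])[0]
    print('   scene',c0.round(),[(a[0],round(a[1],2),int(a[2].sum())) for a in rr['scene']])
pickle.dump((ct,cs,out),open('reg.pkl','wb'))
print(arm.read_state()['t'])
E
```

```text
round_knob_c [263.3, 236.9] 0.64 670 [ 0.4724 -0.009   0.1118] 0.095
   scene [308. 217.] [([288.9, 185.3], 0.91, 700), ([364.5, 229.0], 0.88, 1127), ([307.5, 209.6], 0.64, 858), ([232.4, 189.9], 0.24, 268)]
square_knob_c [264.5, 202.3] 0.59 863 [ 0.5432 -0.0139  0.042 ] 0.062
   scene [286. 232.] [([285.0, 220.3], 0.93, 1158), ([266.4, 255.6], 0.47, 655), ([440.2, 266.7], 0.42, 1651)]
square_stop_c [262.0, 172.7] 0.96 632 [ 0.6037 -0.0163 -0.0522] 0.062
   scene [267. 246.] [([266.2, 252.6], 0.65, 632)]
round_stop_c [385.9, 255.9] 0.8 546 [ 0.4434 -0.2434  0.0684] 0.086
   scene [232. 181.] [([219.9, 177.2], 0.83, 296)]
mat [383.5, 172.9] 0.84 5539 [ 0.6124 -0.2489  0.0765] 0.022
   scene [178. 209.] [([182.4, 225.9], 0.58, 2689)]
returns_tray [142.1, 166.3] 0.78 3945 [ 0.6248  0.2315 -0.0535] 0.031
   scene [389. 312.] [([389.4, 327.2], 0.89, 5626)]
screw_carton [120.0, 249.5] 0.63 1537 [ 0.4573  0.2586 -0.0149] 0.049
   scene [439. 261.] [([439.1, 270.2], 0.84, 1648)]
display_tray [277.5, 202.7] 0.63 3247 [ 0.5464 -0.013  -0.055 ] 0.703
   scene [286. 233.] [([275.7, 262.8], 0.73, 2389)]
1.85
```

```bash
python3 - <<'E'
from h import *
import pickle
ct,cs,out=pickle.load(open('reg.pkl','rb'))
P=ray(ct,[(246.2,140.3),(287.2,141.4),(241,264.5),(283.8,270.5)],.036); print(P.round(4))
a=(P[0]+P[1])/2; 
d=P[0]-P[2]; print(np.arctan2(d[1],d[0]), np.linalg.norm(d)); d=P[1]-P[3]; print(np.arctan2(d[1],d[0]),np.linalg.norm(d))
yaw=-.05
F={'round_knob_c':(.4724,-.009,0,.004),'square_knob_c':(.5432,-.0139,.042,.004),'square_stop_c':(.6037,-.0163,-.0522,.004),'round_stop_c':(.4434,-.2434,0,0),'display_tray':(.546,-.013,-.055,0)}
for n,c,(r0,r1,q0,q1),s in(('top',ct,(130,310,190,460),2.9),('scene',cs,(150,300,180,420),3.2)):
    im=cv2.imread(f'pics/{n}0.png'); im=cv2.resize(im[r0:r1,q0:q1],None,fx=s,fy=s,interpolation=cv2.INTER_CUBIC)
    for o,(x,y,w,z) in F.items():
        R=Ro.from_euler('z',w).as_matrix()
        for p in M[o]:
            q=proj(c,p@R.T+[x,y,z]); h=cv2.convexHull(((q+.5-[q0,r0])*s-.5).astype(np.float32))
            cv2.polylines(im,[h.astype(np.int32)],True,(0,255,255),1)
    cv2.imwrite(f'pics/{n}ov.png',im)
E
```

```text
[[ 0.6654  0.0181  0.036 ]
 [ 0.6616 -0.0601  0.036 ]
 [ 0.4296  0.0305  0.036 ]
 [ 0.4171 -0.0486  0.036 ]]
-0.05221642135442837 0.2361094109007558
-0.04680978986360948 0.24472405268929492
```

View pics/topov.png

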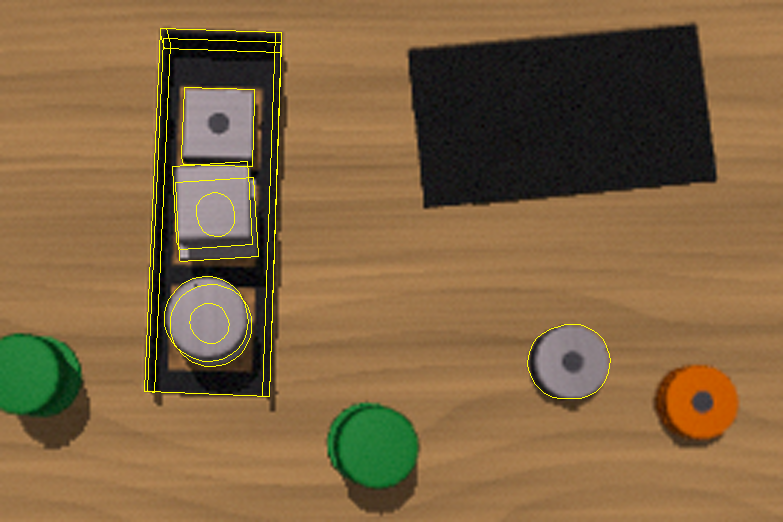

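View pics/sceneov.png

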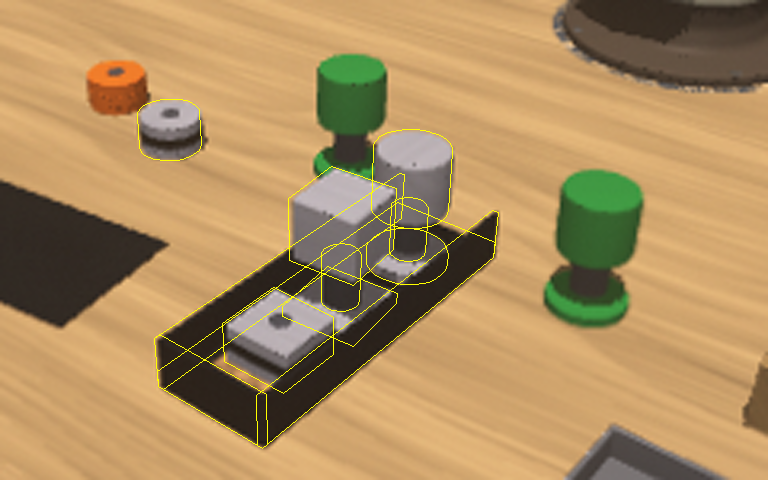

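```bash
cat > plan.py <<'E'
import sys,numpy as np
from workcell import arm
from scipy.spatial.transform import Rotation as Ro
def plan(x,y,z,jaw=None):
    s=arm.read_state(); R=Ro.from_rotvec(s['tcp_rot']).as_matrix()
    d=R.T@(np.array([x,y,z])-s['position'])/.03
    ja=np.degrees(np.arctan2(R[1,1],R[0,1]))
    t=0 if jaw is None else -((jaw-ja+90)%180-90)/6
    print('t %.2f pos %s jaw %.1f open %.4f'%(s['t'],s['position'].round(4),ja,s['opening']),'tilt',R[:,2].round(3),'q6 %.2f'%s['q'][5])
    print('ROW',d.round(2),'yaw',round(t,2))
if __name__=='__main__':
    a=[float(v) for v in sys.argv[1:]]
    plan(*a)
E
python3 plan.py .45 -.01 .23 90
```

```text
t 1.85 pos [0.1912 0.4889 0.2313] jaw 68.6 open 0.0852 tilt [ 0.  0. -1.] q6 1.57
ROW [-14.09 -12.35   0.04] yaw -3.56
```

>>> move_arm --pt "-14.1 -12.35 0 -3.1 0" --pt "-14.1 -12.35 0 -3.1 0" --pt "-14.1 -12.35 0 -3.1 0" --pt "-14.1 -12.35 0 -3.1 0" --pt "-14.1 -12.35 0 -3.1 0" --pt "-14.1 -12.35 0 -3.1 0" --pt "-14.1 -12.35 0 -3.1 0" --pt "-14.1 -12.35 0 -3.1 0" --pt "-14.1 -12.35 0 -3.1 0" --pt "-14.1 -12.35 0 -3.1 0"

```text
t: 3.1
position: [0.4514, -0.0137, 0.2309]
tcp_rot: [-0.086, -3.14, 0.001]
ft_force: [-0.3, -0.1, -0.4]
opening: 0.0854
```

```bash
python3 plan.py .45 -.01 .23 87; cat > ov.py <<'E'
import sys,cv2,json,pickle
from h import *
from workcell import *
def ov(n,name,F,box=None,s=1.4,draw=True):
    c=get_calibration(n); im=snapshot(n); cv2.imwrite(f'pics/{name}_raw.png',im); pickle.dump(c,open(f'pics/{name}.pkl','wb'))
    r0,r1,q0,q1=box or (0,420,0,560)
    im=cv2.resize(im[r0:r1,q0:q1],None,fx=s,fy=s,interpolation=cv2.INTER_CUBIC)
    for o,x,y,w,z in F:
        R=Ro.from_euler('z',w).as_matrix()
        for p in M[o]:
            q=proj(c,p@R.T+[x,y,z]); h=cv2.convexHull(((q+.5-[q0,r0])*s-.5).astype(np.float32))
            cv2.polylines(im,[h.astype(np.int32)],True,(0,255,255),1)
    cv2.imwrite(f'pics/{name}.png',im); return c
E
python3 - <<'E'
from ov import *
ov('wrist','w1',[('round_knob_c',.4724,-.009,0,.004),('square_knob_c',.5432,-.0139,.02,.004),('square_stop_c',.6037,-.0163,-.0522,.004),('display_tray',.546,-.013,-.055,0)])
E
```

```text
t 3.10 pos [ 0.4514 -0.0137  0.2309] jaw 86.9 open 0.0854 tilt [-0. -0. -1.] q6 0.02
ROW [0.05 0.12 0.03] yaw -0.02
```

View pics/w1.png

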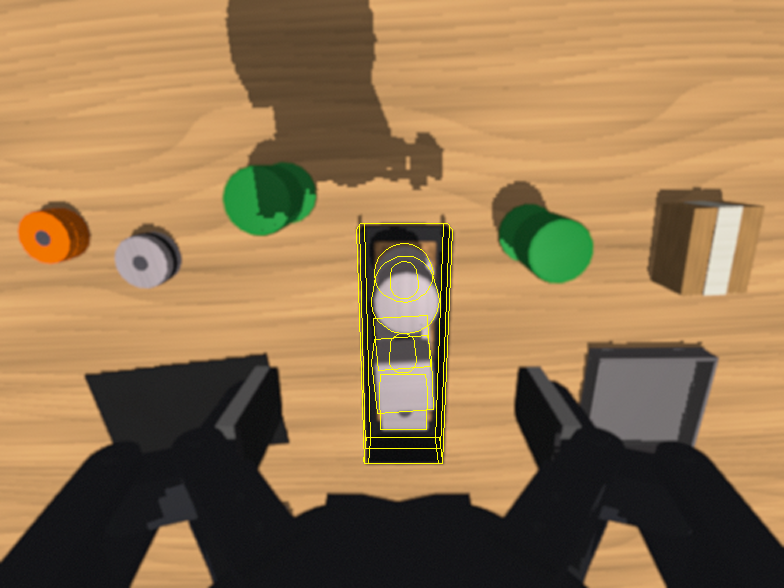

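```bash
python3 - <<'E'
from ov import *
c=pickle.load(open('pics/w1.pkl','rb')); im=cv2.imread('pics/w1_raw.png')
r0,r1,q0,q1=150,335,235,340; s=3.2
im=cv2.resize(im[r0:r1,q0:q1],None,fx=s,fy=s,interpolation=cv2.INTER_CUBIC); im0=im.copy()
for o,x,y,w,z in [('round_knob_c',.4724,-.009,0,.004),('square_knob_c',.5432,-.0139,.0,.004),('square_stop_c',.6037,-.0163,-.0522,.004)]:
    R=Ro.from_euler('z',w).as_matrix()
    for p in M[o]:
        q=proj(c,p@R.T+[x,y,z]); h=cv2.convexHull(((q+.5-[q0,r0])*s-.5).astype(np.float32))
        cv2.polylines(im,[h.astype(np.int32)],True,(0,255,255),1)
cv2.imwrite('pics/w1z.png',np.hstack([im0,im]))
E
```

```text
(no output)
```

View pics/w1z.png

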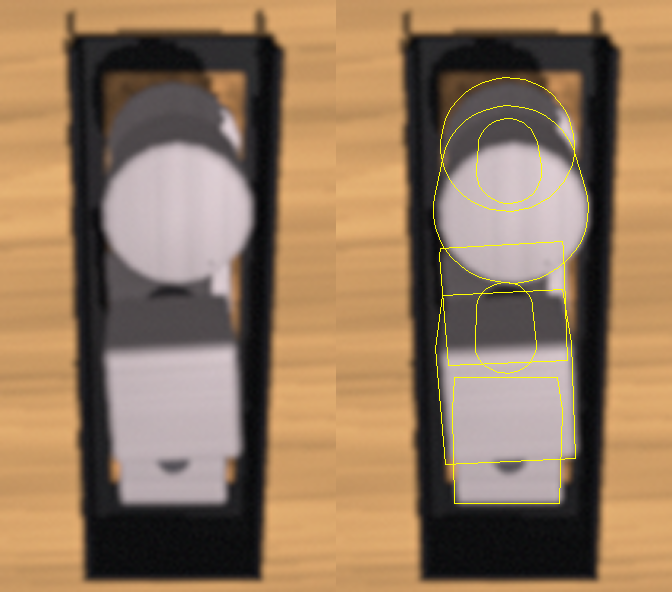

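```bash
python3 plan.py .473 -.0082 .05 87
```

```text
t 3.15 pos [ 0.4507 -0.0121  0.2309] jaw 87.0 open 0.0854 tilt [-0.001  0.    -1.   ] q6 0.03
ROW [-0.74  0.17  6.03] yaw -0.0
```

>>> move_arm --pt "-0.74 0.17 0 0 0" --pt "-0.74 0.17 2 0 0" --pt "-0.74 0.17 4 0 0" --pt "-0.74 0.17 5.3 0 0" --pt "-0.74 0.17 6.03 0 0" --pt "-0.74 0.17 6.03 0 0" --pt "-0.74 0.17 6.03 0 0" --pt "-0.74 0.17 6.03 0 0" --squeeze 45

```text
t: 4.15
position: [0.4739, -0.0078, 0.0515]
tcp_rot: [0.082, 3.139, 0.0]
ft_force: [1.1, -0.3, -0.2]
opening: 0.0853
```

```bash
python3 plan.py .473 -.0082 .05 87; python3 - <<'E'
from ov import *
ov('wrist','w2',[('round_knob_c',.473,-.0082,0,.004)])
E
```

```text
t 4.15 pos [ 0.4739 -0.0078  0.0515] jaw 87.0 open 0.0853 tilt [ 0.002  0.    -1.   ] q6 0.04
ROW [ 0.03 -0.01  0.05] yaw 0.0
```

View pics/w2.png

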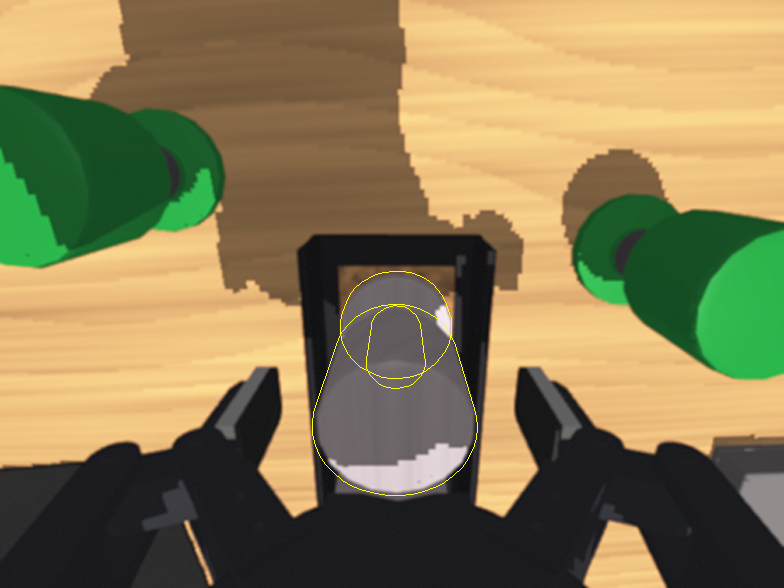

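>>> move_arm --pt "0 0 0 0 1" --pt "0 0 0 0 1" --pt "0 0 0 0 1" --pt "0 0 0 0 1" --pt "0 0 0 0 1" --pt "0 0 0 0 1" --pt "0 0 0 0 1"

```text
t: 5.08
position: [0.4742, -0.0081, 0.052]
tcp_rot: [0.082, 3.138, 0.0]
ft_force: [-1.9, -1.0, 6.0]
opening: 0.0492
```

```bash
python3 plan.py .473 -.0082 .16 87; python3 - <<'E'
from ov import *
ov('wrist','w3',[('round_knob_c',.4735,-.0082,0,.004)])
E
```

```text
t 5.08 pos [ 0.4742 -0.0081  0.052 ] jaw 87.0 open 0.0492 tilt [ 0.003  0.    -1.   ] q6 0.04
ROW [ 0.03 -0.01 -3.6 ] yaw -0.0
```

View pics/w3.png

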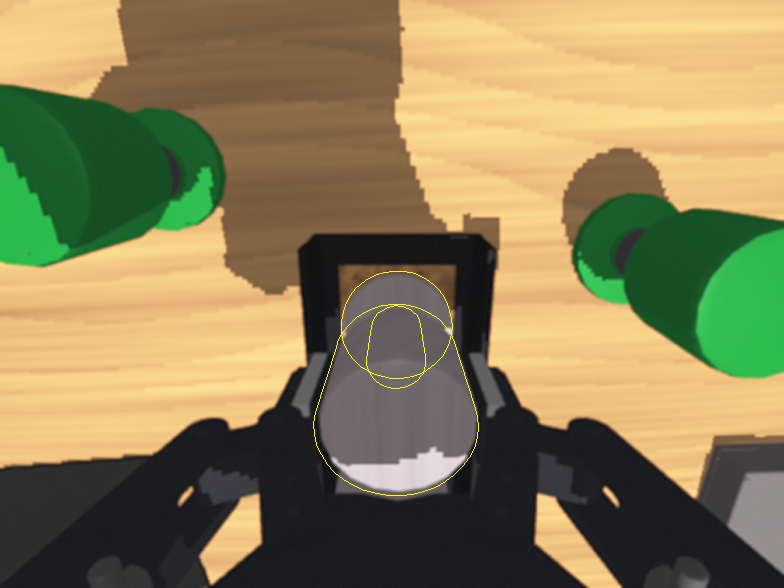

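>>> move_arm --pt "0 0 -1 0 1" --pt "0 0 -2.5 0 1" --pt "0 0 -4 0 1" --pt "0 0 -4 0 1" --pt "0 0 -4 0 1"

```text
t: 5.75
position: [0.4732, -0.0081, 0.1705]
tcp_rot: [0.082, 3.14, 0.0]
ft_force: [0.2, -0.4, -4.1]
opening: 0.0492
```

```bash
python3 plan.py .616 -.299 .172 87
```

```text
t 5.75 pos [ 0.4732 -0.0081  0.1705] jaw 87.0 open 0.0492 tilt [ 0.  0. -1.] q6 0.04
ROW [-5.26 -9.43 -0.05] yaw -0.0
```

>>> move_arm --pt "-1 -1.8 0 0 1" --pt "-2 -3.6 0 0 1" --pt "-3 -5.4 0 0 1" --pt "-4 -7.2 0 0 1" --pt "-4.8 -8.6 0 0 1" --pt "-5.26 -9.43 0 0 1" --pt "-5.26 -9.43 0 0 1" --pt "-5.26 -9.43 0 0 1" --pt "-5.26 -9.43 0 0 1"

```text
t: 6.88
position: [0.6154, -0.2977, 0.1699]
tcp_rot: [-0.081, -3.14, -0.001]
ft_force: [-0.7, -0.3, -3.4]
opening: 0.0489
```

```bash
python3 plan.py .616 -.299 .0525 87;python3 - <<'E'
from ov import *
c=ov('top','t2',[('mat',.6124,-.2489,.0765,0)],s=1.4)
E
```

```text
t 6.88 pos [ 0.6154 -0.2977  0.1699] jaw 87.0 open 0.0489 tilt [-0.001  0.001 -1.   ] q6 -0.40
ROW [-0.02 -0.04  3.91] yaw 0.01
```

View pics/t2.png

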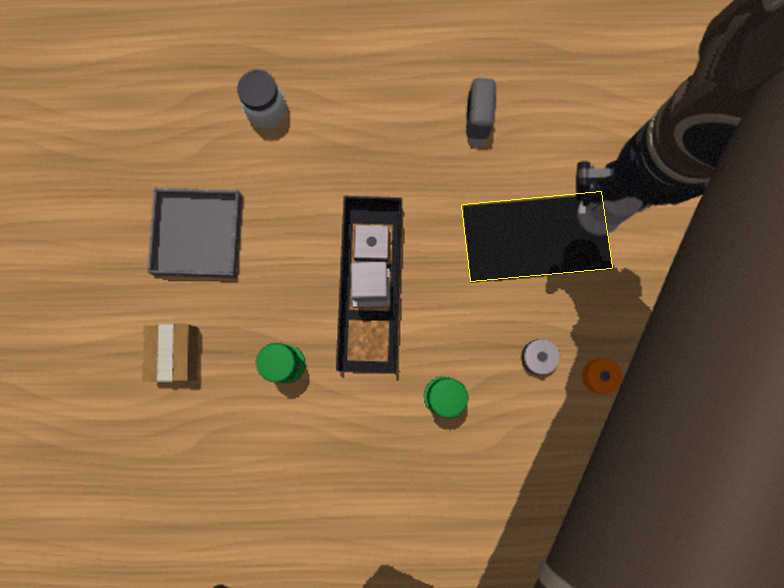

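>>> move_arm --pt "0 -0.03 1.5 0 1" --pt "0 -0.03 3 0 1" --pt "0 -0.03 3.5 0 1" --pt "0 -0.03 3.8 0 1" --pt "0 -0.03 3.92 0 1" --pt "0 -0.03 3.92 0 1" --pt "0 -0.03 3.92 0 1"

```text
t: 7.8
position: [0.6162, -0.299, 0.0541]
tcp_rot: [0.081, 3.139, -0.001]
ft_force: [0.3, 0.2, -3.4]
opening: 0.0491
```

>>> move_arm --pt "0 0 0.08 0 1" --pt "0 0 0.12 0 1" --pt "0 0 0.12 0 1"

```text
t: 8.18
position: [0.6165, -0.2992, 0.0511]
tcp_rot: [0.081, 3.138, -0.001]
ft_force: [-0.7, 0.3, 1.4]
opening: 0.0488
```

Touching (force now upward). Release and lift.

>>> move_arm --pt "0 0 0 0 0.3" --pt "0 0 0 0 0" --pt "0 0 0 0 0" --pt "0 0 0 0 0" --pt "0 0 0 0 0" --pt "0 0 -1 0 0" --pt "0 0 -3 0 0" --pt "0 0 -5 0 0" --pt "0 0 -6 0 0" --pt "0 0 -6 0 0"

```text
t: 9.43
position: [0.6171, -0.2996, 0.2345]
tcp_rot: [0.081, 3.133, -0.005]
ft_force: [-0.2, -0.9, -0.1]
opening: 0.0858
```

```bash
python3 plan.py .515 -.0133 .22 90.5
```

```text
t 9.43 pos [ 0.6171 -0.2996  0.2345] jaw 87.0 open 0.0858 tilt [ 0.008 -0.003 -1.   ] q6 -0.40
ROW [3.89 9.36 0.43] yaw -0.58
```

>>> move_arm --pt "3.89 9.36 0.4 -0.58 0" --pt "3.89 9.36 0.4 -0.58 0" --pt "3.89 9.36 0.4 -0.58 0" --pt "3.89 9.36 0.4 -0.58 0" --pt "3.89 9.36 0.4 -0.58 0" --pt "3.89 9.36 0.4 -0.58 0" --pt "3.89 9.36 0.4 -0.58 0" --pt "3.89 9.36 0.4 -0.58 0"

```text
t: 10.42
position: [0.5154, -0.0142, 0.2201]
tcp_rot: [-0.012, 3.135, -0.006]
ft_force: [-0.2, 0.2, -0.3]
opening: 0.0852
```

```bash
python3 plan.py .5435 -.0133 .0505 90.5;python3 - <<'E'
from ov import *
c=ov('wrist','w4',[('square_knob_c',.5432,-.0133,.01,.004)],(150,350,180,400),3.)
c=ov('top','t3',[('square_knob_c',.5432,-.0133,.01,.004),('round_knob_c',.6165,-.2992,0,.003)],(130,250,230,450),3.)
E
```

```text
t 10.43 pos [ 0.5154 -0.0142  0.2201] jaw 90.4 open 0.0852 tilt [ 0.007 -0.004 -1.   ] q6 -0.03
ROW [-0.9   0.04  5.66] yaw -0.01
```

View pics/w4.png

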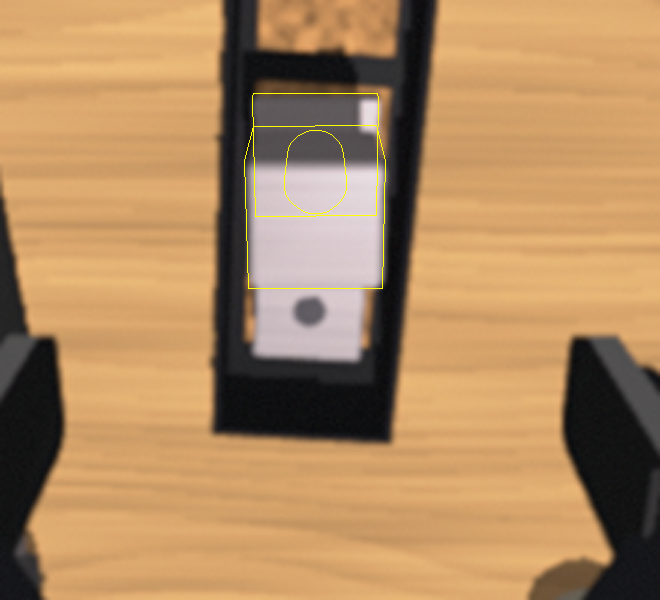

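View pics/t3.png

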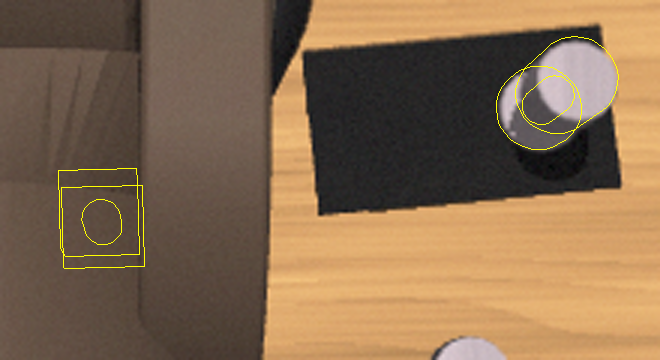

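>>> move_arm --pt "-0.92 0.04 0 0 0" --pt "-0.92 0.04 2 0 0" --pt "-0.92 0.04 4 0 0" --pt "-0.92 0.04 5.2 0 0" --pt "-0.92 0.04 5.66 0 0" --pt "-0.92 0.04 5.66 0 0" --pt "-0.92 0.04 5.66 0 0" --pt "-0.92 0.04 5.66 0 0"

```text
t: 11.52
position: [0.5455, -0.0135, 0.0524]
tcp_rot: [-0.011, 3.131, -0.006]
ft_force: [-0.1, -0.2, -0.3]
opening: 0.0855
```

```bash
python3 plan.py .5435 -.0133 .0505 90.5; python3 - <<'E'
from ov import *
ov('wrist','w5',[('square_knob_c',.5437,-.0133,.01,.004)])
E
```

```text
t 11.53 pos [ 0.5455 -0.0135  0.0524] jaw 90.4 open 0.0855 tilt [ 0.01  -0.004 -1.   ] q6 -0.03
ROW [0.07 0.01 0.06] yaw -0.01
```

View pics/w5.png

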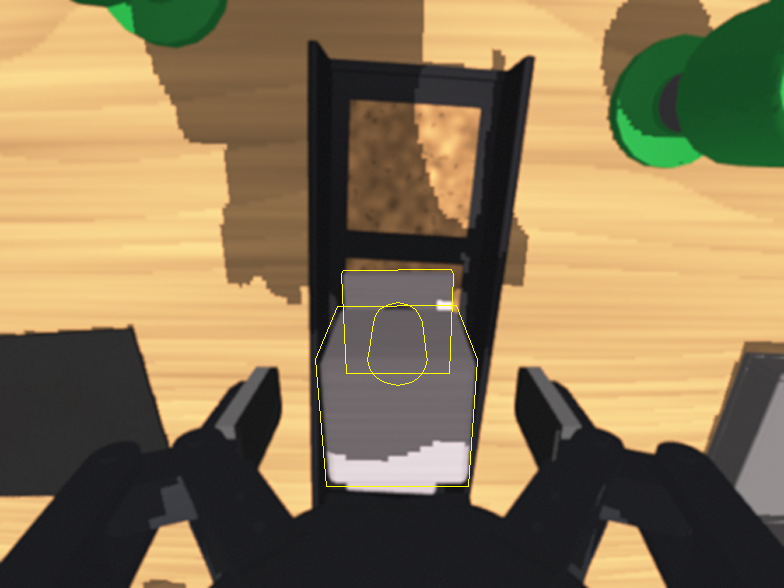

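>>> move_arm --pt "0 0 0 0 1" --pt "0 0 0 0 1" --pt "0 0 0 0 1" --pt "0 0 0 0 1" --pt "0 0 0 0 1" --pt "0 0 0 0 1" --pt "0 0 0 0 1"

```text
t: 12.45
position: [0.5456, -0.0135, 0.0526]
tcp_rot: [-0.012, 3.131, -0.006]
ft_force: [-0.1, -0.8, 6.1]
opening: 0.0454
```

```bash
python3 plan.py .545 -.0133 .172 90.5
```

```text
t 12.45 pos [ 0.5456 -0.0135  0.0526] jaw 90.4 open 0.0454 tilt [ 0.011 -0.004 -1.   ] q6 -0.03
ROW [-0.02 -0.01 -3.98] yaw -0.01
```

>>> move_arm --pt "0 0 -1 0 1" --pt "0 0 -2.5 0 1" --pt "0 0 -4 0 1" --pt "0 0 -4 0 1" --pt "0 0 -4 0 1" --pt "0 0 -4 0 1"

```text
t: 13.2
position: [0.5431, -0.013, 0.1703]
tcp_rot: [-0.012, 3.135, -0.005]
ft_force: [0.4, -0.7, -3.4]
opening: 0.0456
```

```bash
python3 plan.py .6086 -.199 .172 90.5; python3 - <<'E'
from ov import *
ov('scene','s3',[])
E
```

```text
t 13.20 pos [ 0.5431 -0.013   0.1703] jaw 90.4 open 0.0456 tilt [ 0.007 -0.003 -1.   ] q6 -0.03
ROW [-2.14 -6.22 -0.02] yaw -0.01
```

View pics/s3.png

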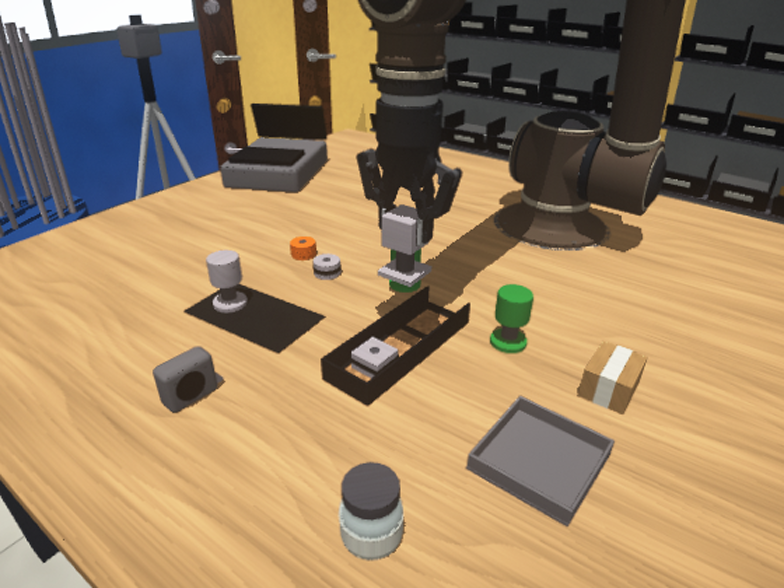

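>>> move_arm --pt "-0.5 -1.6 0 0 1" --pt "-1.1 -3.2 0 0 1" --pt "-1.7 -4.9 0 0 1" --pt "-2.14 -6.22 0 0 1" --pt "-2.14 -6.22 0 0 1" --pt "-2.14 -6.22 0 0 1" --pt "-2.14 -6.22 1.5 0 1" --pt "-2.14 -6.22 3 0 1" --pt "-2.14 -6.22 3.7 0 1" --pt "-2.14 -6.22 3.8 0 1"

```text
t: 14.5
position: [0.6079, -0.1977, 0.0557]
tcp_rot: [-0.014, 3.138, -0.003]
ft_force: [-1.1, -0.3, -3.9]
opening: 0.0456
```

```bash
python3 plan.py .6086 -.199 .0515 90.5
```

```text
t 14.50 pos [ 0.6079 -0.1977  0.0557] jaw 90.5 open 0.0456 tilt [ 0.003 -0.002 -1.   ] q6 -0.32
ROW [-0.02 -0.04  0.14] yaw 0.0
```

>>> move_arm --pt "0 0 0.1 0 1" --pt "0 0 0.16 0 1" --pt "0 0 0.18 0 1" --pt "0 0 0.18 0 1"

```text
t: 15.0
position: [0.6085, -0.1976, 0.0518]
tcp_rot: [-0.014, 3.137, -0.003]
ft_force: [-2.4, 2.9, 5.0]
opening: 0.0454
```

>>> move_arm --pt "0 0 0 0 0.3" --pt "0 0 0 0 0" --pt "0 0 0 0 0" --pt "0 0 0 0 0" --pt "0 0 0 0 0" --pt "0 0 -1 0 0" --pt "0 0 -3 0 0" --pt "0 0 -5 0 0" --pt "0 0 -5 0 0" --pt "0 0 -5 0 0"

```text
t: 16.25
position: [0.6078, -0.1973, 0.2015]
tcp_rot: [-0.014, 3.136, -0.003]
ft_force: [-0.3, 0.2, -0.8]
opening: 0.0856
```

```bash
python3 plan.py .605 -.0163 .2 -3
```

```text
t 16.25 pos [ 0.6078 -0.1973  0.2015] jaw 90.5 open 0.0856 tilt [ 0.005 -0.002 -1.   ] q6 -0.32
ROW [0.04 6.03 0.04] yaw -14.41
```

>>> move_arm --pt "0 1.5 0 2 0.25" --pt "0 3 0 4 0.25" --pt "0 4.5 0 6 0.25" --pt "0 6.03 0 8 0.25" --pt "0 6.03 0 10 0.25" --pt "0 6.03 0 12 0.25" --pt "0 6.03 0 14 0.25" --pt "0 6.03 0 15.59 0.25" --pt "0 6.03 0 15.59 0.25" --pt "0 6.03 0 15.59 0.25"

```text
t: 17.5
position: [0.6052, -0.0164, 0.1991]
tcp_rot: [2.276, 2.162, -0.0]
ft_force: [0.8, -0.4, -0.4]
opening: 0.0637
```

```bash
python3 plan.py .605 -.0163 .2 -3; python3 - <<'E'
from ov import *
ov('wrist','w6',[('square_stop_c',.6037,-.0163,-.0522,.004),('display_tray',.546,-.013,-.053,0)],(150,350,120,440),2.4)
ov('top','t6',[('square_stop_c',.6037,-.0163,-.0522,.004),('square_knob_c',.6085,-.1976,.01,.003)])
E
```

```text
t 17.50 pos [ 0.6052 -0.0164  0.1991] jaw -2.9 open 0.0637 tilt [ 0.002 -0.002 -1.   ] q6 1.60
ROW [ 0.   -0.01 -0.03] yaw 0.01
```

View pics/w6.png

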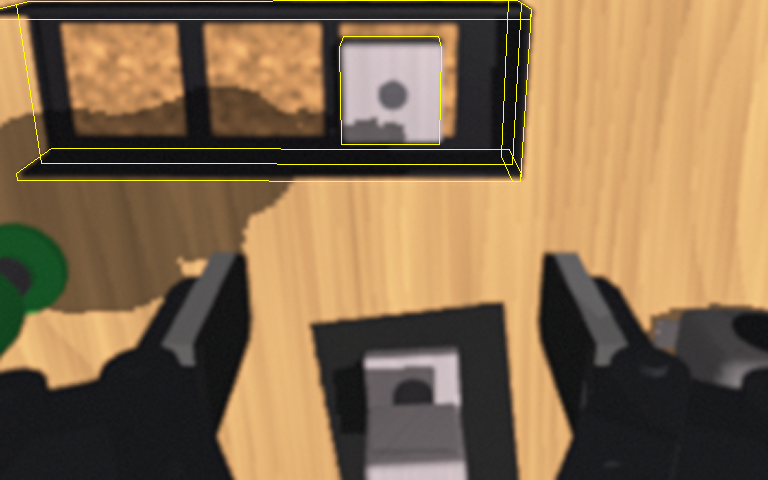

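View pics/t6.png

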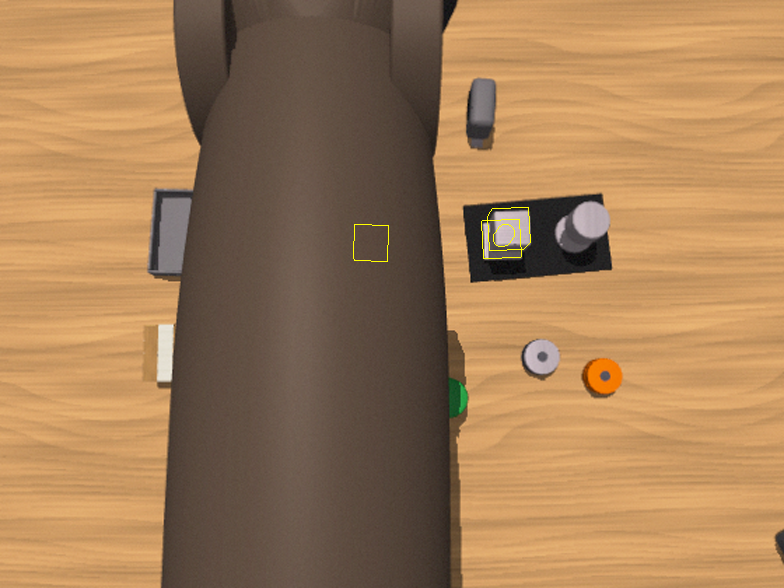

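```bash
python3 plan.py .6045 -.0168 .008 -3
```

```text
t 17.60 pos [ 0.6055 -0.0164  0.1999] jaw -2.9 open 0.0641 tilt [ 0.003 -0.002 -1.   ] q6 1.59
ROW [-0.01 -0.05  6.39] yaw 0.02
```

>>> move_arm --pt "0 -0.03 2 0 0.25" --pt "0 -0.03 4 0 0.25" --pt "0 -0.03 5.2 0 0.25" --pt "0 -0.03 5.8 0 0.25" --pt "0 -0.03 6.1 0 0.25" --pt "0 -0.03 6.36 0 0.25" --pt "0 -0.03 6.36 0 0.25" --pt "0 -0.03 6.36 0 0.25" --squeeze 45

```text
t: 18.6
position: [0.6059, -0.0167, 0.0101]
tcp_rot: [2.273, 2.162, 0.003]
ft_force: [0.4, -1.3, -0.4]
opening: 0.0641
```

```bash
python3 plan.py .6045 -.0168 .008 -3; python3 - <<'E'
from ov import *
ov('wrist','w7',[('square_stop_c',.6037,-.0168,-.0522,.004)])
E
```

```text
t 18.60 pos [ 0.6059 -0.0167  0.0101] jaw -2.9 open 0.0641 tilt [ 0.004 -0.002 -1.   ] q6 1.59
ROW [-0.01 -0.05  0.07] yaw 0.02
```

View pics/w7.png

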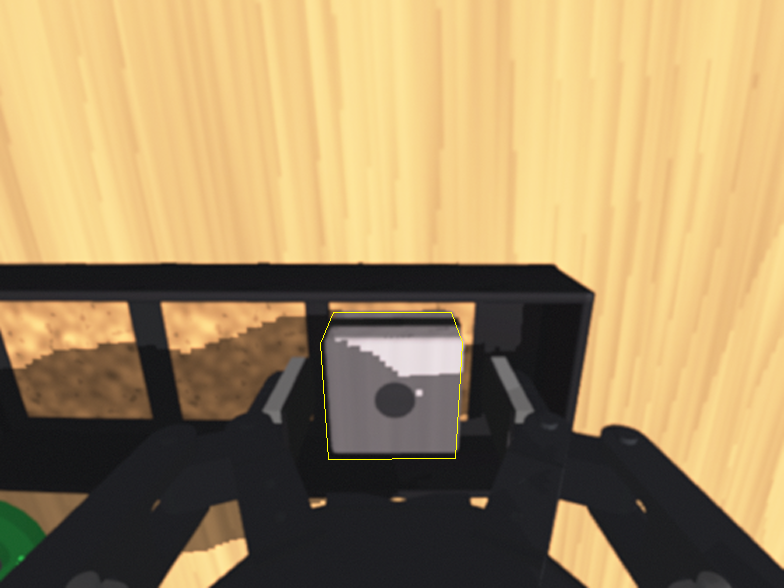

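>>> move_arm --pt "0 0 0 0 1" --pt "0 0 0 0 1" --pt "0 0 0 0 1" --pt "0 0 0 0 1" --pt "0 0 0 0 1" --pt "0 0 0 0 1"

```text
t: 19.4
position: [0.6064, -0.0167, 0.0109]
tcp_rot: [2.272, 2.161, 0.005]
ft_force: [-0.8, 0.2, 5.7]
opening: 0.0449
```

>>> move_arm --pt "0 0 -0.7 0 1" --pt "0 0 -2 0 1" --pt "0 0 -3.5 0 1" --pt "0 0 -4 0 1" --pt "0 0 -4 0 1" --pt "0 0 -4 0 1"

```text
t: 20.15
position: [0.6047, -0.0165, 0.1287]
tcp_rot: [2.274, 2.163, 0.001]
ft_force: [0.4, 0.0, -2.7]
opening: 0.0449
```

```bash
python3 plan.py .6248 .2315 .125 -3; python3 - <<'E'
from ov import *
ov('wrist','w8',[('display_tray',.546,-.013,-.053,0)])
E
```

```text
t 20.15 pos [ 0.6047 -0.0165  0.1287] jaw -2.9 open 0.0449 tilt [ 0.003 -0.002 -1.   ] q6 1.59
ROW [8.29 0.26 0.11] yaw 0.02
```

View pics/w8.png

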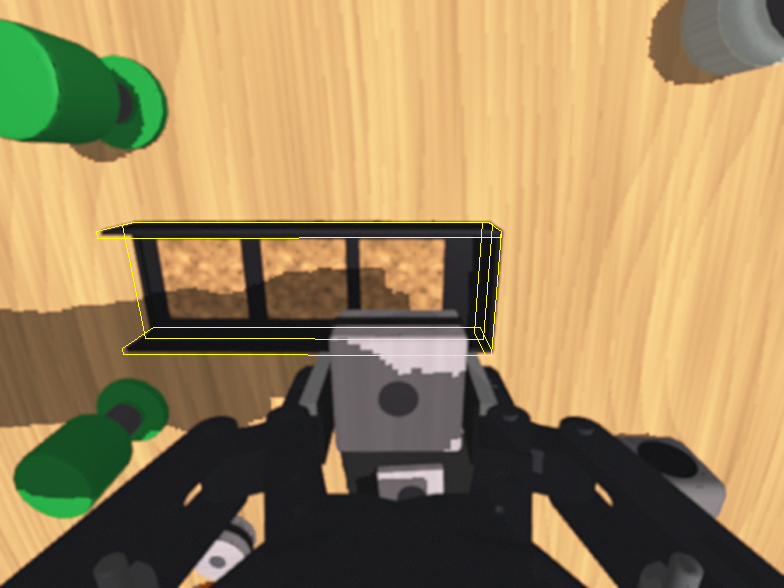

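>>> move_arm --pt "1.8 0.1 0 0 1" --pt "3.6 0.1 0 0 1" --pt "5.4 0.2 0 0 1" --pt "7.2 0.2 0 0 1" --pt "8.29 0.26 0 0 1" --pt "8.29 0.26 0 0 1" --pt "8.29 0.26 0 0 1" --pt "8.29 0.26 0 0 1"

```text
t: 21.2
position: [0.6247, 0.2302, 0.1277]
tcp_rot: [2.276, 2.162, -0.001]
ft_force: [-0.1, -0.4, -1.5]
opening: 0.0453
```

```bash
python3 plan.py .6248 .2315 .0125 -3; python3 - <<'E'
from ov import *
ov('wrist','w9',[('returns_tray',.6248,.2315,-.0535,0)])
ov('top','t9',[('returns_tray',.6248,.2315,-.0535,0),('display_tray',.546,-.013,-.053,0)]+[('square_stop_c',.546+a*.9986,-.013-a*.053,-.053,-.0235) for a in (-.076,-.006,.06)],(130,280,100,300),3.5)
E
```

```text
t 21.20 pos [0.6247 0.2302 0.1277] jaw -3.0 open 0.0453 tilt [ 0.002 -0.002 -1.   ] q6 1.98
ROW [ 0.05 -0.    3.84] yaw 0.01
```

View pics/w9.png

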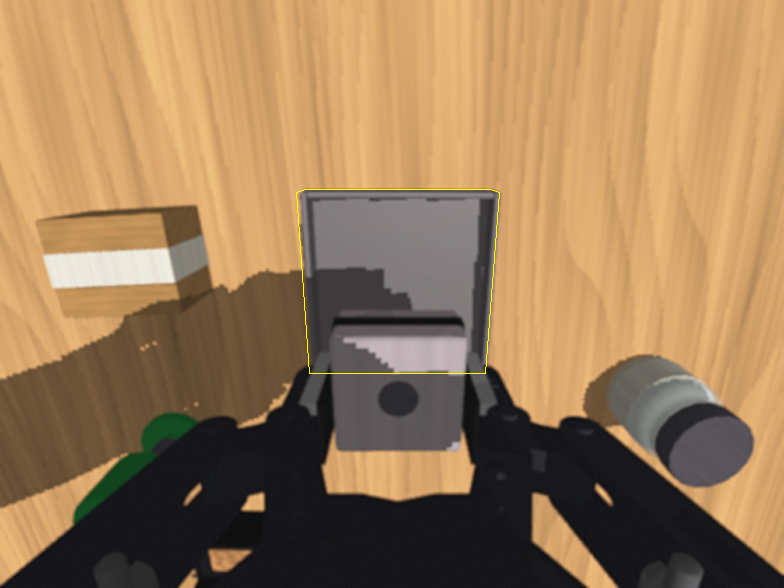

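View pics/t9.png

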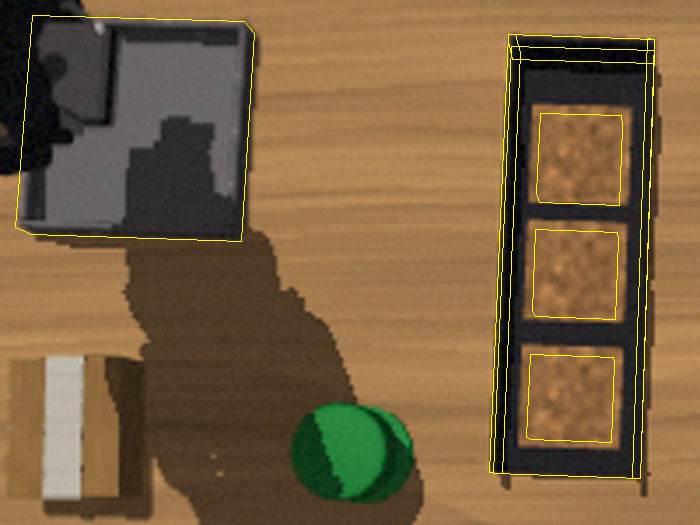

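>>> move_arm --pt "0.04 0 1.5 0 1" --pt "0.04 0 2.8 0 1" --pt "0.04 0 3.4 0 1" --pt "0.04 0 3.7 0 1" --pt "0.04 0 3.84 0 1" --pt "0.04 0 3.88 0 1" --pt "0.04 0 3.88 0 1"

```text
t: 22.18
position: [0.6258, 0.2316, 0.0128]
tcp_rot: [2.275, 2.161, 0.003]
ft_force: [-0.4, -0.4, -1.3]
opening: 0.0452
```

>>> move_arm --pt "0 0 0.05 0 1" --pt "0 0 0.1 0 1" --pt "0 0 0.1 0 1"

```text
t: 22.55
position: [0.6262, 0.2318, 0.011]
tcp_rot: [2.275, 2.161, 0.005]
ft_force: [-2.2, -0.7, 5.9]
opening: 0.045
```

>>> move_arm --pt "0 0 0 0 0.25" --pt "0 0 0 0 0.25" --pt "0 0 0 0 0.25" --pt "0 0 0 0 0.25" --pt "0 0 -1 0 0.25" --pt "0 0 -2.5 0 0.25" --pt "0 0 -4 0 0.25" --pt "0 0 -5 0 0.25" --pt "0 0 -5 0 0.25" --pt "0 0 -5 0 0.25"

```text
t: 23.8
position: [0.6252, 0.2318, 0.1599]
tcp_rot: [2.275, 2.161, 0.003]
ft_force: [-0.8, 0.1, -0.6]
opening: 0.0639
```

```bash
python3 plan.py .4434 -.2434 .18 -3; python3 - <<'E'
from ov import *
ov('wrist','w10',[])
ov('scene','s10',[])
E
```

```text
t 23.80 pos [0.6252 0.2318 0.1599] jaw -3.0 open 0.0639 tilt [ 0.004 -0.001 -1.   ] q6 1.98
ROW [-16.13  -5.23  -0.68] yaw 0.01
```

View pics/s10.png

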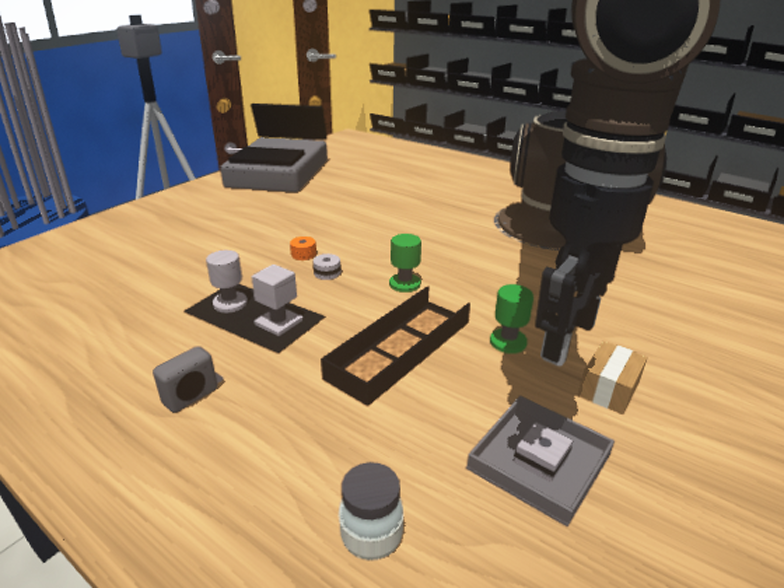

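>>> move_arm --pt "-16.1 -5.2 -0.7 0 0.1" --pt "-16.1 -5.2 -0.7 0 0.1" --pt "-16.1 -5.2 -0.7 0 0.1" --pt "-16.1 -5.2 -0.7 0 0.1" --pt "-16.1 -5.2 -0.7 0 0.1" --pt "-16.1 -5.2 -0.7 0 0.1" --pt "-16.1 -5.2 -0.7 0 0.1" --pt "-16.1 -5.2 -0.7 0 0.1" --pt "-16.1 -5.2 -0.7 0 0.1" --pt "-16.1 -5.2 -0.7 0 0.1"

```text
t: 25.15
position: [0.4434, -0.2428, 0.1795]
tcp_rot: [2.279, 2.161, 0.001]
ft_force: [0.5, -0.1, -0.6]
opening: 0.0771
```

```bash
python3 plan.py .4434 -.2434 .18 -3; python3 - <<'E'
from ov import *
ov('wrist','w11',[('round_stop_c',.4434,-.2434,0,0)])
E
```

```text
t 25.15 pos [ 0.4434 -0.2428  0.1795] jaw -3.0 open 0.0771 tilt [ 0.001 -0.001 -1.   ] q6 1.12
ROW [-0.02 -0.   -0.02] yaw -0.01
```

View pics/w11.png

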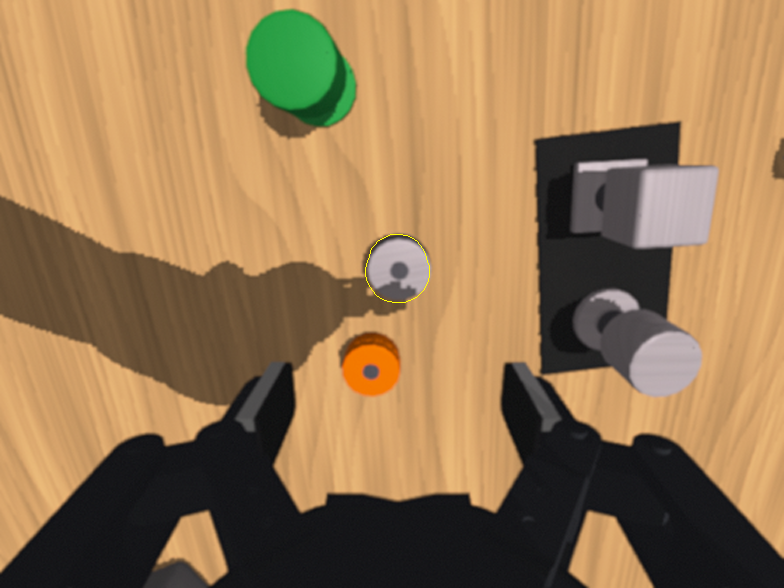

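>>> move_arm --pt "-0.02 0 1.8 0 0.15" --pt "-0.02 0 3.6 0 0.15" --pt "-0.02 0 4.8 0 0.15" --pt "-0.02 0 5.4 0 0.15" --pt "-0.02 0 5.65 0 0.15" --pt "-0.02 0 5.75 0 0.15" --pt "-0.02 0 5.75 0 0.15" --pt "-0.02 0 5.75 0 0.15"

```text
t: 26.2
position: [0.4447, -0.243, 0.008]
tcp_rot: [2.276, 2.162, 0.002]
ft_force: [0.3, 1.1, 0.2]
opening: 0.0725
```

```bash
python3 plan.py .4434 -.2434 .007 -3; python3 - <<'E'
from ov import *
ov('wrist','w12',[('round_stop_c',.4434,-.2434,0,0)])
E
```

```text
t 26.20 pos [ 0.4447 -0.243   0.008 ] jaw -2.9 open 0.0725 tilt [ 0.003 -0.001 -1.   ] q6 1.12
ROW [-0.02 -0.04  0.03] yaw 0.01
```

View pics/w12.png

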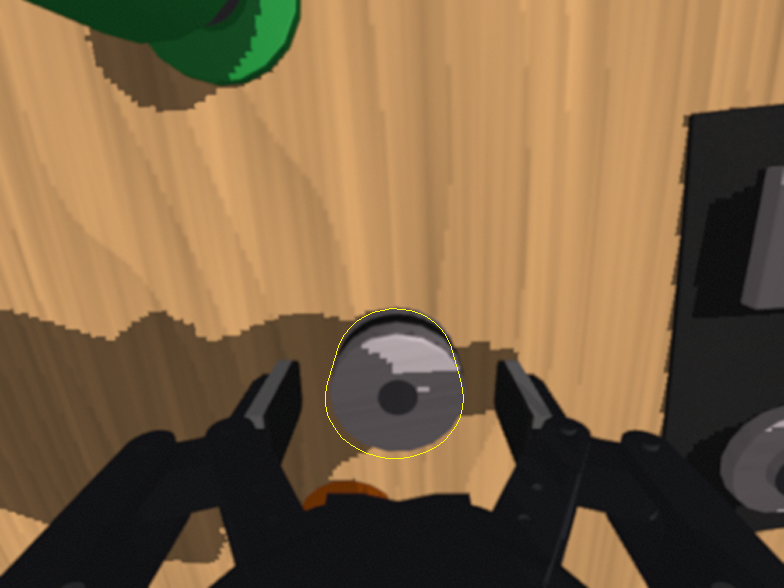

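>>> move_arm --pt "0 0 0 0 1" --pt "0 0 0 0 1" --pt "0 0 0 0 1" --pt "0 0 0 0 1" --pt "0 0 0 0 1" --pt "0 0 0 0 1"

```text
t: 27.0
position: [0.4449, -0.2434, 0.0087]
tcp_rot: [2.275, 2.16, 0.002]
ft_force: [-2.3, 0.4, 6.4]
opening: 0.0466
```

>>> move_arm --pt "0 0 -0.7 0 1" --pt "0 0 -2 0 1" --pt "0 0 -3.5 0 1" --pt "0 0 -4.5 0 1" --pt "0 0 -4.5 0 1" --pt "0 0 -4.5 0 1"

```text
t: 27.75
position: [0.4437, -0.2428, 0.1421]
tcp_rot: [2.277, 2.162, 0.001]
ft_force: [-0.3, -0.3, -2.6]
opening: 0.0463
```

```bash
python3 plan.py .6066 -.0162 .143 -3; python3 - <<'E'
from ov import *
ov('wrist','w13',[])
E
```

```text
t 27.75 pos [ 0.4437 -0.2428  0.1421] jaw -3.0 open 0.0463 tilt [ 0.002 -0.001 -1.   ] q6 1.12
ROW [ 7.82  5.03 -0.03] yaw 0.0
```

View pics/w13.png

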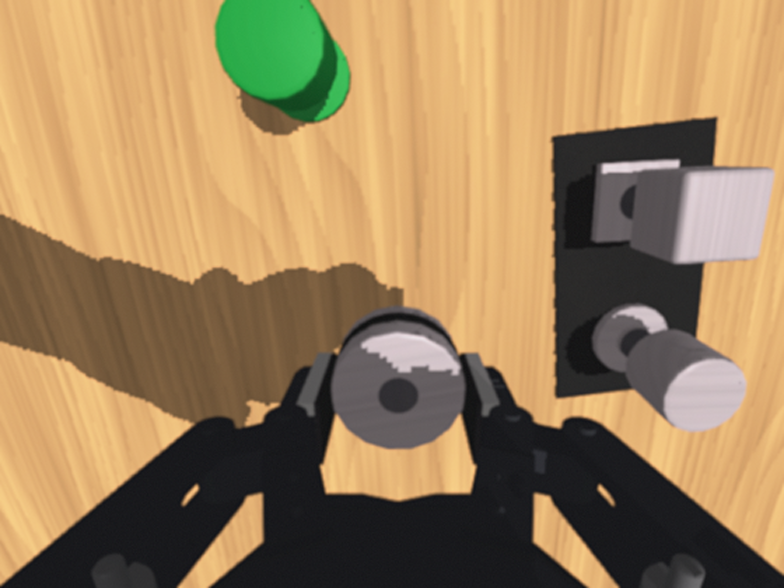

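>>> move_arm --pt "1.6 1.0 0 0 1" --pt "3.2 2.0 0 0 1" --pt "4.8 3.1 0 0 1" --pt "6.4 4.1 0 0 1" --pt "7.4 4.8 0 0 1" --pt "7.82 5.03 0 0 1" --pt "7.82 5.03 0 0 1" --pt "7.82 5.03 0 0 1"

```text
t: 28.8
position: [0.6054, -0.0172, 0.1413]
tcp_rot: [2.279, 2.162, -0.002]
ft_force: [-0.3, -1.1, -2.8]
opening: 0.0467
```

```bash
python3 plan.py .6066 -.0162 .0145 -3
```

```text
t 28.80 pos [ 0.6054 -0.0172  0.1413] jaw -3.0 open 0.0467 tilt [-0.    -0.001 -1.   ] q6 1.60
ROW [0.04 0.04 4.23] yaw -0.01
```

>>> move_arm --pt "0.03 0.02 1.5 0 1" --pt "0.03 0.02 2.8 0 1" --pt "0.03 0.02 3.6 0 1" --pt "0.03 0.02 4.0 0 1" --pt "0.03 0.02 4.2 0 1" --pt "0.03 0.02 4.25 0 1" --pt "0.03 0.02 4.25 0 1"

```text
t: 29.68
position: [0.6066, -0.0165, 0.0147]
tcp_rot: [2.278, 2.161, 0.0]
ft_force: [0.1, 1.0, -3.2]
opening: 0.0465
```

```bash
python3 plan.py .6066 -.0162 .0127 -3; python3 - <<'E'
from ov import *
ov('wrist','w14',[])
E
```

```text
t 29.68 pos [ 0.6066 -0.0165  0.0147] jaw -3.0 open 0.0465 tilt [ 0.001 -0.001 -1.   ] q6 1.60
ROW [ 0.01 -0.    0.07] yaw -0.01
```

View pics/w14.png

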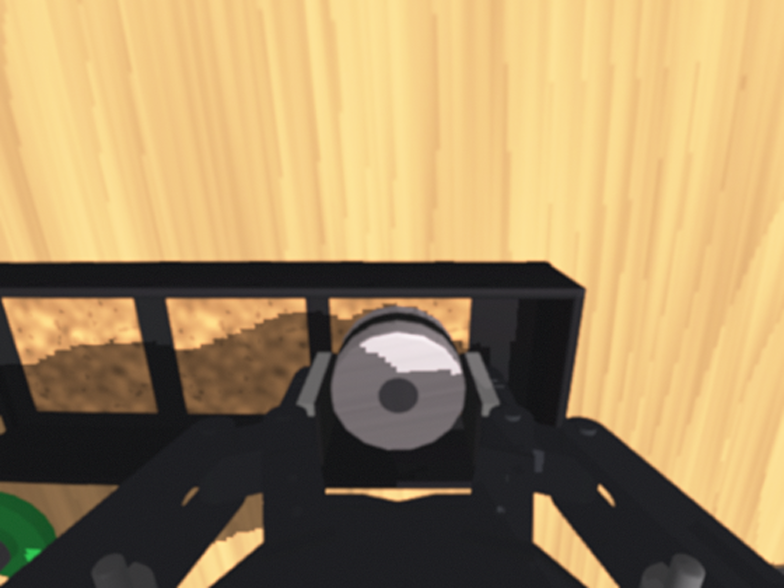

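Centred over the cork. Lower until contact.

>>> move_arm --pt "0 0 0.06 0 1" --pt "0 0 0.12 0 1" --pt "0 0 0.12 0 1"

```text
t: 30.1
position: [0.6072, -0.0164, 0.0128]
tcp_rot: [2.277, 2.16, 0.002]
ft_force: [-2.7, 0.6, 6.5]
opening: 0.0465
```

>>> move_arm --pt "0 0 0 0 0.25" --pt "0 0 0 0 0.25" --pt "0 0 0 0 0.25" --pt "0 0 0 0 0.25" --pt "0 0 -1 0 0.25" --pt "0 0 -2.5 0 0.25" --pt "0 0 -4.5 0 0.25" --pt "0 0 -6 0 0.25" --pt "0 0 -6 0 0.25" --pt "0 0 -6 0 0.25"

```text
t: 31.35
position: [0.6064, -0.0162, 0.192]
tcp_rot: [2.278, 2.161, 0.001]
ft_force: [-0.4, 0.8, -0.8]
opening: 0.0642
```

```bash
python3 plan.py .5845 -.197 .19 90.5; python3 - <<'E'
from ov import *
ov('scene','s15',[('round_stop_c',.6066,-.0163,0,.0045)],(180,320,180,400),3.4)
E
```

```text
t 31.35 pos [ 0.6064 -0.0162  0.192 ] jaw -3.0 open 0.0642 tilt [ 0.002 -0.001 -1.   ] q6 1.60
ROW [-6.06 -0.41  0.07] yaw 14.41
```

View pics/s15.png

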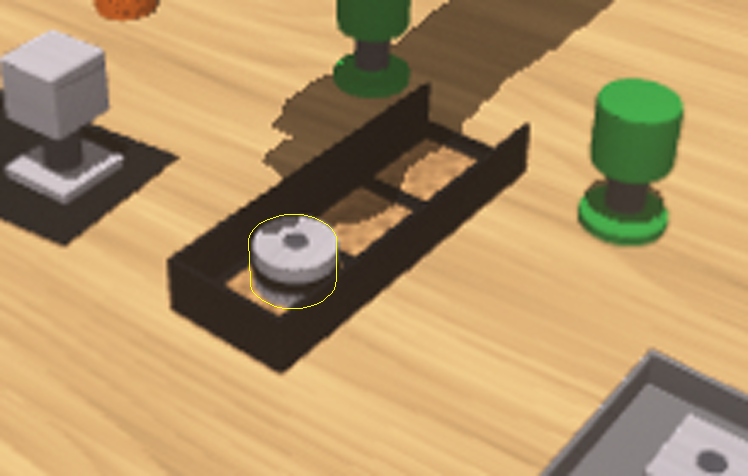

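>>> move_arm --pt "-1.5 0.1 0 -2 0" --pt "-3 0.2 0 -4 0" --pt "-4.5 0.3 0 -6 0" --pt "-6.02 0.38 0 -8 0" --pt "-6.02 0.38 0 -10 0" --pt "-6.02 0.38 0 -12 0" --pt "-6.02 0.38 0 -14 0" --pt "-6.02 0.38 0 -15.59 0" --pt "-6.02 0.38 0 -15.59 0" --pt "-6.02 0.38 0 -15.59 0"

```text
t: 32.65
position: [0.6071, -0.1969, 0.1894]
tcp_rot: [0.012, -3.139, 0.0]
ft_force: [0.5, -0.4, -0.7]
opening: 0.0853
```

```bash
python3 plan.py .6085 -.1976 .0515 90.5; python3 - <<'E'
from ov import *
ov('wrist','w16',[('square_knob_c',.6075,-.1976,.01,.003)])
E
```

```text
t 32.65 pos [ 0.6071 -0.1969  0.1894] jaw 90.4 open 0.0853 tilt [-0.002 -0.    -1.   ] q6 -0.32
ROW [-0.06 -0.02  4.6 ] yaw -0.01
```

View pics/w16.png

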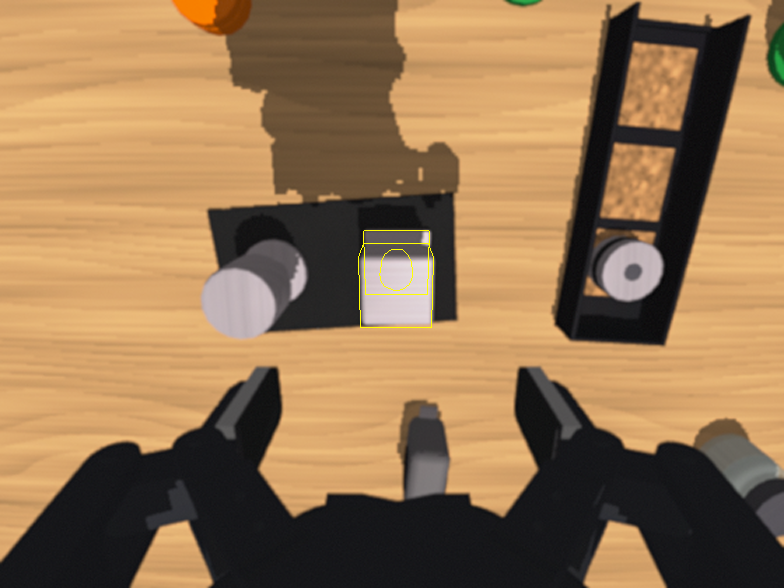

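>>> move_arm --pt "-0.02 -0.02 1.6 0 0" --pt "-0.02 -0.02 3.2 0 0" --pt "-0.02 -0.02 4.2 0 0" --pt "-0.02 -0.02 4.6 0 0" --pt "-0.02 -0.02 4.62 0 0" --pt "-0.02 -0.02 4.62 0 0" --pt "-0.02 -0.02 4.62 0 0"

```text
t: 33.58
position: [0.6085, -0.1979, 0.0527]
tcp_rot: [-0.01, 3.141, -0.001]
ft_force: [0.2, -0.1, 0.6]
opening: 0.086
```

```bash
python3 plan.py .6085 -.1976 .0515 90.5
```

```text
t 33.58 pos [ 0.6085 -0.1979  0.0527] jaw 90.4 open 0.0860 tilt [ 0.001 -0.001 -1.   ] q6 -0.32
ROW [0.   0.01 0.04] yaw -0.02
```

>>> move_arm --pt "0 0 0.03 0 1" --pt "0 0 0.03 0 1" --pt "0 0 0.03 0 1" --pt "0 0 0.03 0 1" --pt "0 0 0.03 0 1" --pt "0 0 0.03 0 1" --pt "0 0 0.03 0 1" --squeeze 45

```text
t: 34.45
position: [0.6089, -0.1979, 0.0523]
tcp_rot: [-0.01, 3.14, -0.002]
ft_force: [1.3, 1.7, 4.6]
opening: 0.0458
```

>>> move_arm --pt "0 0 -1 0 1" --pt "0 0 -2.5 0 1" --pt "0 0 -4 0 1" --pt "0 0 -4 0 1" --pt "0 0 -4 0 1" --pt "0 0 -4 0 1"

```text
t: 35.2
position: [0.6075, -0.1974, 0.1697]
tcp_rot: [0.01, -3.139, -0.0]
ft_force: [-0.0, 0.3, -3.6]
opening: 0.0456
```

```bash
python3 plan.py .5440 -.0135 .172 90.4
```

```text
t 35.20 pos [ 0.6075 -0.1974  0.1697] jaw 90.4 open 0.0456 tilt [-0.003  0.    -1.   ] q6 -0.32
ROW [ 2.08  6.14 -0.07] yaw -0.01
```

>>> move_arm --pt "0.5 1.6 0 0 1" --pt "1.0 3.2 0 0 1" --pt "1.6 4.9 0 0 1" --pt "2.08 6.14 0 0 1" --pt "2.08 6.14 0 0 1" --pt "2.08 6.14 0 0 1" --pt "2.08 6.14 0 0 1"

```text
t: 36.08
position: [0.5442, -0.0145, 0.1692]
tcp_rot: [0.008, -3.138, -0.0]
ft_force: [-0.1, 0.1, -3.5]
opening: 0.0456
```

```bash
python3 plan.py .5460 -.0135 .054 90.4
```

```text
t 36.08 pos [ 0.5442 -0.0145  0.1692] jaw 90.3 open 0.0456 tilt [-0.004  0.    -1.   ] q6 -0.03
ROW [-0.08  0.03  3.84] yaw -0.02
```

>>> move_arm --pt "-0.03 0.03 1.5 -0.02 1" --pt "-0.03 0.03 2.6 -0.02 1" --pt "-0.03 0.03 3.3 -0.02 1" --pt "-0.03 0.03 3.6 -0.02 1" --pt "-0.03 0.03 3.7 -0.02 1" --pt "-0.03 0.03 3.75 -0.02 1" --pt "-0.03 0.03 3.75 -0.02 1"

```text
t: 36.95
position: [0.5452, -0.0137, 0.0575]
tcp_rot: [0.011, -3.139, -0.0]
ft_force: [-0.4, 0.9, -3.4]
opening: 0.0454
```

```bash
python3 plan.py .5460 -.0135 .0528 90.4; python3 - <<'E'
from ov import *
ov('wrist','w17',[('square_knob_c',.5444,-.0133,.01,.0075)])
E
```

```text
t 36.95 pos [ 0.5452 -0.0137  0.0575] jaw 90.4 open 0.0454 tilt [-0.002  0.    -1.   ] q6 -0.03
ROW [-0.03  0.01  0.16] yaw 0.0
```

View pics/w17.png

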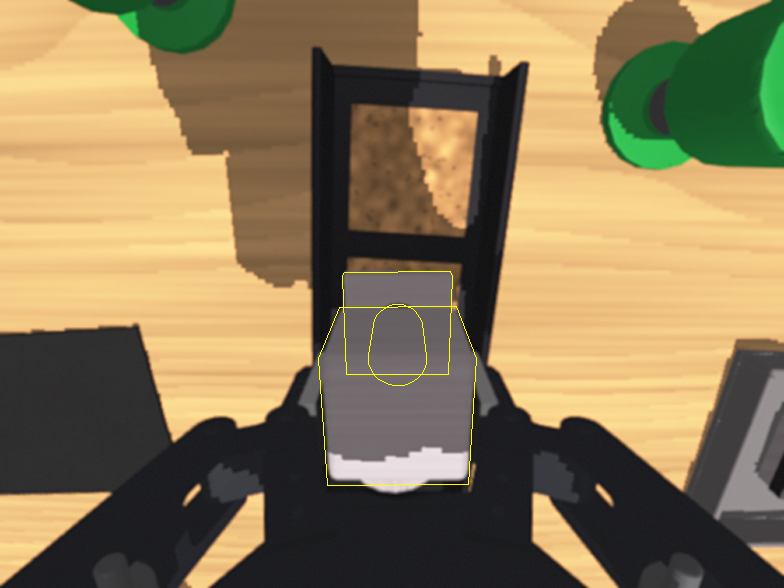

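>>> move_arm --pt "-0.01 0 0.1 0 1" --pt "-0.01 0 0.17 0 1" --pt "-0.01 0 0.2 0 1" --pt "-0.01 0 0.2 0 1"

```text
t: 37.5
position: [0.5458, -0.0135, 0.0533]
tcp_rot: [0.011, -3.141, 0.0]
ft_force: [-4.6, 0.7, 9.5]
opening: 0.0453
```

>>> move_arm --pt "0 0 0 0 0.3" --pt "0 0 0 0 0" --pt "0 0 0 0 0" --pt "0 0 0 0 0" --pt "0 0 0 0 0" --pt "0 0 -1 0 0" --pt "0 0 -3 0 0" --pt "0 0 -5 0 0" --pt "0 0 -5 0 0" --pt "0 0 -5 0 0"

```text
t: 38.75
position: [0.5459, -0.0135, 0.2031]
tcp_rot: [0.011, -3.141, 0.0]
ft_force: [1.1, 0.0, 0.1]
opening: 0.0851
```

```bash
python3 plan.py .6155 -.299 .2 87
```

```text
t 38.75 pos [ 0.5459 -0.0135  0.2031] jaw 90.4 open 0.0851 tilt [-0. -0. -1.] q6 -0.03
ROW [-2.25 -9.53  0.1 ] yaw 0.57
```

>>> move_arm --pt "-2.25 -9.53 0.1 0.57 0" --pt "-2.25 -9.53 0.1 0.57 0" --pt "-2.25 -9.53 0.1 0.57 0" --pt "-2.25 -9.53 0.1 0.57 0" --pt "-2.25 -9.53 0.1 0.57 0" --pt "-2.25 -9.53 0.1 0.57 0" --pt "-2.25 -9.53 0.1 0.57 0" --pt "-2.25 -9.53 0.1 0.57 0"

```text
t: 39.75
position: [0.6152, -0.2975, 0.1998]
tcp_rot: [-0.08, -3.139, -0.001]
ft_force: [-0.1, 0.1, 0.3]
opening: 0.0855
```

```bash
python3 plan.py .6165 -.2992 .0505 87; python3 - <<'E'
from ov import *
ov('wrist','w18',[('round_knob_c',.6158,-.2993,.0,.003)])
F=[('square_knob_c',.5437,-.0133,.01,.004),('round_stop_c',.607,-.0163,0,.0045)]
ov('top','t18',F,(130,280,190,450),3)
E
```

```text
t 39.75 pos [ 0.6152 -0.2975  0.1998] jaw 87.1 open 0.0855 tilt [-0.001  0.    -1.   ] q6 -0.40
ROW [-0.05 -0.06  4.98] yaw 0.01
```

View pics/w18.png

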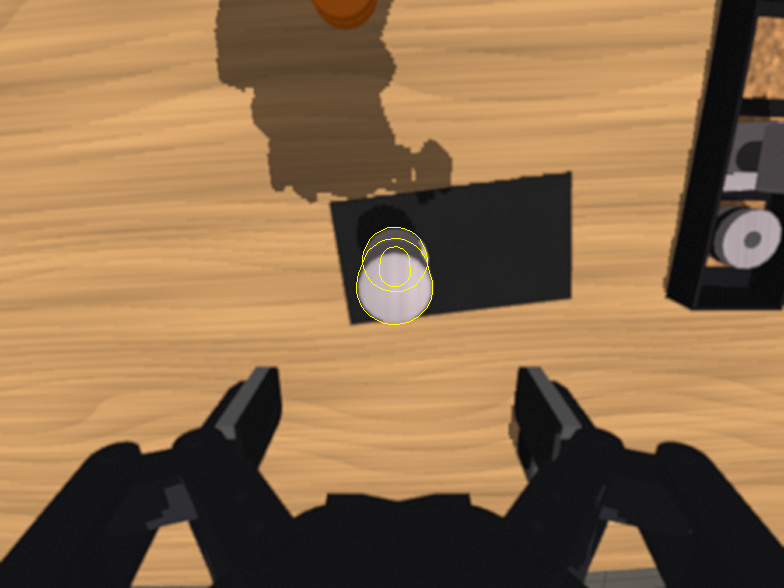

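View pics/t18.png

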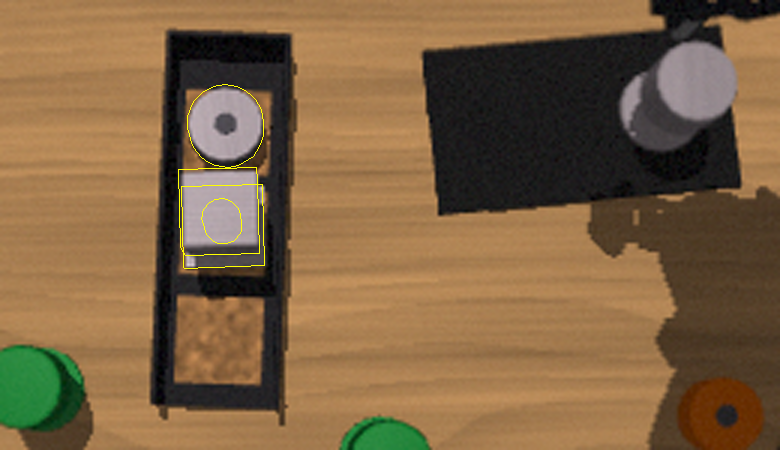

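>>> move_arm --pt "-0.02 -0.04 1.7 0 0" --pt "-0.02 -0.04 3.4 0 0" --pt "-0.02 -0.04 4.5 0 0" --pt "-0.02 -0.04 4.95 0 0" --pt "-0.02 -0.04 4.98 0 0" --pt "-0.02 -0.04 4.98 0 0" --pt "-0.02 -0.04 4.98 0 0"

```text
t: 40.72
position: [0.6169, -0.2993, 0.0529]
tcp_rot: [0.08, 3.138, -0.002]
ft_force: [-0.5, -0.0, -0.5]
opening: 0.0856
```

```bash
python3 plan.py .6165 -.2992 .0511 87
```

```text
t 40.73 pos [ 0.6169 -0.2993  0.0529] jaw 87.1 open 0.0856 tilt [ 0.002 -0.001 -1.   ] q6 -0.40
ROW [0.01 0.   0.06] yaw 0.01
```

>>> move_arm --pt "0.02 0 0.05 0 1" --pt "0.02 0 0.05 0 1" --pt "0.02 0 0.05 0 1" --pt "0.02 0 0.05 0 1" --pt "0.02 0 0.05 0 1" --pt "0.02 0 0.05 0 1" --pt "0.02 0 0.05 0 1"

```text
t: 41.6
position: [0.6166, -0.2995, 0.0521]
tcp_rot: [0.08, 3.137, -0.003]
ft_force: [-1.1, -0.5, 5.0]
opening: 0.0488
```

>>> move_arm --pt "0 0 -1 0 1" --pt "0 0 -2.5 0 1" --pt "0 0 -4 0 1" --pt "0 0 -4 0 1" --pt "0 0 -4 0 1" --pt "0 0 -4 0 1"

```text
t: 42.35
position: [0.6151, -0.2987, 0.1691]
tcp_rot: [-0.08, -3.14, -0.0]
ft_force: [-0.4, -0.4, -3.4]
opening: 0.0491
```

```bash
python3 plan.py .4732 -.0081 .172 87
```

```text
t 42.35 pos [ 0.6151 -0.2987  0.1691] jaw 87.1 open 0.0491 tilt [-0.001  0.    -1.   ] q6 -0.40
ROW [ 5.22  9.43 -0.09] yaw 0.01
```

>>> move_arm --pt "1 1.8 0 0 1" --pt "2 3.6 0 0 1" --pt "3 5.4 0 0 1" --pt "4 7.2 0 0 1" --pt "4.8 8.6 0 0 1" --pt "5.22 9.43 0 0 1" --pt "5.22 9.43 0 0 1" --pt "5.22 9.43 0 0 1" --pt "5.22 9.43 0 0 1"

```text
t: 43.48
position: [0.4733, -0.0089, 0.1687]
tcp_rot: [-0.082, -3.139, 0.0]
ft_force: [0.2, 0.9, -3.2]
opening: 0.049
```

```bash
python3 plan.py .4742 -.0081 .0545 87
```

```text
t 43.48 pos [ 0.4733 -0.0089  0.1687] jaw 87.0 open 0.0490 tilt [-0.002 -0.    -1.   ] q6 0.03
ROW [-0.03  0.03  3.81] yaw 0.0
```

>>> move_arm --pt "-0.01 0.03 1.5 0 1" --pt "-0.01 0.03 2.6 0 1" --pt "-0.01 0.03 3.3 0 1" --pt "-0.01 0.03 3.6 0 1" --pt "-0.01 0.03 3.7 0 1" --pt "-0.01 0.03 3.75 0 1" --pt "-0.01 0.03 3.75 0 1"

```text
t: 44.35
position: [0.4741, -0.0081, 0.0569]
tcp_rot: [-0.082, -3.14, 0.0]
ft_force: [0.6, 0.7, -3.6]
opening: 0.0491
```

```bash
python3 plan.py .4742 -.0081 .0532 87; python3 - <<'E'
from ov import *
ov('wrist','w19',[('round_knob_c',.4735,-.0082,0,.0075)])
E
```

```text
t 44.35 pos [ 0.4741 -0.0081  0.0569] jaw 87.0 open 0.0491 tilt [-0. -0. -1.] q6 0.04
ROW [-0.    0.    0.12] yaw 0.0
```

View pics/w19.png

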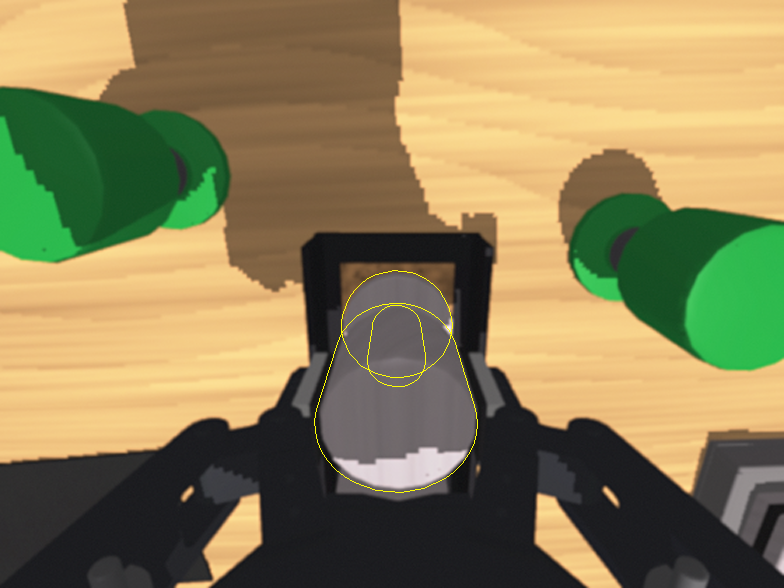

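>>> move_arm --pt "0.01 0 0.08 0 1" --pt "0.01 0 0.14 0 1" --pt "0.01 0 0.16 0 1" --pt "0.01 0 0.16 0 1"

```text
t: 44.9
position: [0.4739, -0.008, 0.053]
tcp_rot: [0.082, 3.14, -0.0]
ft_force: [-2.1, -0.3, 4.7]
opening: 0.0488
```

>>> move_arm --pt "0 0 0 0 0.3" --pt "0 0 0 0 0" --pt "0 0 0 0 0" --pt "0 0 0 0 0" --pt "0 0 0 0 0" --pt "0 0 -1 0 0" --pt "0 0 -3 0 0" --pt "0 0 -5 0 0" --pt "0 0 -6 0 0" --pt "0 0 -6 0 0"

```text
t: 46.15
position: [0.4752, -0.0081, 0.2356]
tcp_rot: [0.082, 3.135, -0.0]
ft_force: [-0.2, 0.7, -0.3]
opening: 0.0855
```

>>> move_arm --pt "6 8 0 0 0" --pt "6 8 0 0 0" --pt "6 8 0 0 0" --pt "6 8 0 0 0" --pt "6 8 0 0 0" --pt "6 8 0 0 0" --pt "6 8 0 0 0" --pt "6 8 0 0 0"

```text
t: 47.15
position: [0.3084, 0.2401, 0.2341]
tcp_rot: [0.085, 3.135, -0.001]
ft_force: [0.2, 0.4, -1.1]
opening: 0.0856
```

```bash
python3 plan.py .2 .3 .2; python3 - <<'E'
from ov import *
F=[('square_knob_c',.5435,-.0133,.01,.004),('round_stop_c',.607,-.0163,0,.0045),('round_knob_c',.473,-.0085,0,.004)]
c=ov('top','t20',[]);ov('scene','s20',[])
a=cv2.imread('pics/top0.png'); b=cv2.imread('pics/t20_raw.png')
z=lambda i:cv2.resize(i[130:300,230:300],None,fx=3.4,fy=3.4,interpolation=cv2.INTER_CUBIC)
d=cv2.absdiff(a,b)
cv2.imwrite('pics/cmp.png',np.hstack([z(a),z(b),z(d)]))
Z={'round_knob_c':.004,'square_knob_c':.004}
for o,x0 in(('round_knob_c',(.4724,-.009,0)),('square_knob_c',(.5432,-.0139,.042)),('round_stop_c',(.607,-.0163,0)),('square_stop_c',(.625,.232,-.053))):
    p=proj(c,[[x0[0],x0[1],.04]])[0]
    L=sorted(regions_of('top',o),key=lambda l:np.hypot(*(np.array(l['point'])-p)))
    if L: print(o,L[0]['point'],p.round(1),fit([(c,L[0]['region'].astype(float))],M[o],list(x0),.004))
E
```

```text
t 47.15 pos [0.3084 0.2401 0.2341] jaw 86.9 open 0.0856 tilt [ 0.005 -0.001 -1.   ] q6 0.72
ROW [3.72 1.8  1.12] yaw 0
round_knob_c [259.2, 237.6] [261.8 240.9] (array([ 0.4727964 , -0.00870705,  0.0641435 ]), np.float64(0.0751643556397669))
square_knob_c [265.0, 203.8] [263.9 203. ] (array([ 0.54376674, -0.01374316,  0.03864054]), np.float64(0.050463805224266106))
round_stop_c [261.8, 173.7] [264.6 169.5] (array([ 0.60609058, -0.01598008,  0.04673422]), np.float64(0.07602903756922616))
square_stop_c [134.9, 163.1] [134.1 163.1] (array([ 0.62707671,  0.23296169, -0.05929629]), np.float64(0.07980892073543298))
```

View pics/cmp.png

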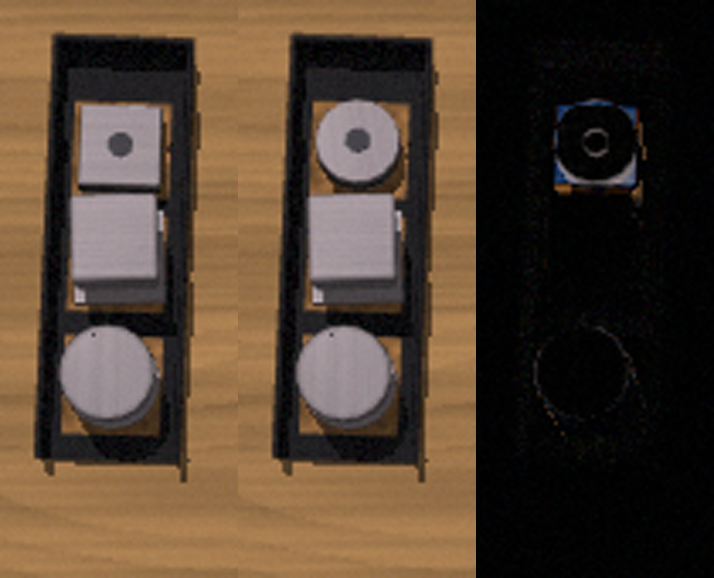

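View pics/s20.png

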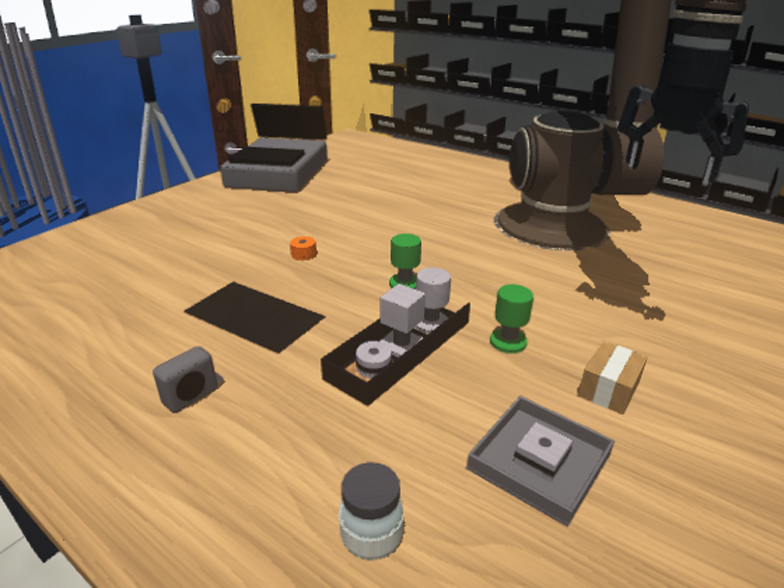

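View pics/t20.png

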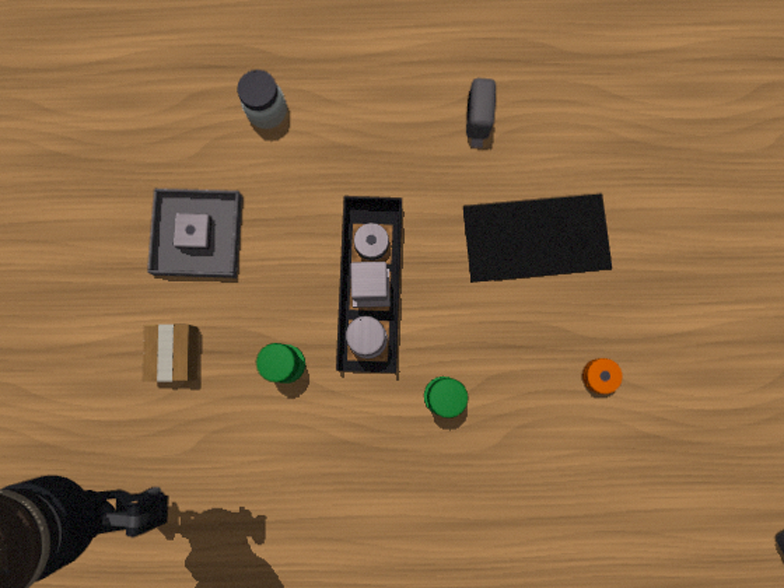

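```bash
python3 -c "
from workcell import arm
print(arm.close_job())"
```

```text
the job is handed in; nothing more can be done
None
```

The square stop is swapped for the round one, and I handed the job in at about 47 s of the 141 s allowed. I moved the round knob and then the square knob to the mat. Then I laid the square stop flat in the returns tray, set the steel round stop on the rear cork, and put both knobs back upright.

Last checks, with the arm clear of everything:

- **Knobs:** in the top camera's before/after difference image the knobs and tray nearly cancel out. Refitted positions are within about 0.6 mm of the start, in line with the measuring error.
- **Round stop:** it lies flat inside the rear cork square. Its fitted centre is within about 1 mm of the cork's centre. That is about 2 mm further back than the square stop's fitted centre, because I centred it on the cork mark.
- **Square stop:** it lies flat near the middle of the returns tray.
- **Everything else:** nothing fell over, and the screw carton, the green knobs and the orange puck show no movement. The highest force I read was about 10 N, when setting a part down.

No check failed. The position fits disagreed with each other by 1–2 mm at times, which matches the stated camera calibration.

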